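# Take the toothed bar out of the jar clamp and set it in the drying tray

### The arm

A 6-joint arm with a two-finger parallel gripper is mounted at the origin on a cart in front of the work surface, level with it; the furniture and walls round the work are solid. World frame = base frame: x ahead of the robot, y to its left, z up, the work surface at z = 0. Lengths are in m, angles in degrees, forces in N, time in s.
With the tool pointing down it reaches from about 0.325 to 0.775 m from the base axis. Payload 9.3 kg.
Tool frame: the origin (TCP) lies between the finger pads; the fingertips stand bot.tips_ahead ahead of it and the grasp point (between the pads) lies 8 mm behind it (bot.tips_ahead is the distance from the TCP to the fingertips, in m); z points along the fingers, y is the direction in which the jaws open and shut (so a half turn about z gives the same grasp; the last joint's range is limited). The gripper opens to 85 mm and grips with 20 to 120 N. Pads are 22 mm wide; open, the fingers measure 114 mm over their backs; the gripper's body (76 mm by 85 mm) begins 54 mm behind the grasp point. The pads swing forward as they close: fully open they stand 13 mm farther back than shut.
Start: joints at [60.069, 14.817, 1.232, 76.415, 0, 81.257], TCP at [0.199, 0.513, 0.242] pointing down, gripper open.
Joint ranges: [-174.27, 174.27], [-52.1, 104.24], [-59.71, 78.15], [-110.17, 111.67], [-87.03, 83.33], [-180, 180]. Speed limits (degrees/s): [127.2, 127.2, 159.86, 180, 180, 180].

### API

Orientations are given as [roll, pitch, yaw] about the fixed x, y, z axes, in that order (R = Rz(yaw) Ry(pitch) Rx(roll)).
In Python, from bench import bot, eyes gives the robot as it stands.
- The arm moves only by the tool jog_arm, never from a script. Its argument "moves" is one flat list of numbers, 7 for each row, row after row: the shift along the tool's x, y, z in m, then the turn, a rotation vector about the tool's x, y, z in rad, then the closure in counts, from 0 (fully open) to 255 (shut). In form: [x, y, z, wx, wy, wz, hand, x, y, z, wx, wy, wz, hand, ...]. A call has 1 to 10 rows; each row is the pose to reach, as a shift and turn from the pose measured when the call began, along the tool's axes at that moment; what a row does not reach only later rows make up. A row lasts 1/8 s, in which the tool goes at most 62.5 mm and 10.7 degrees, less where a joint would pass 70% of its speed; a pose out of reach is approached as far as the arm can. A call with a gripper value outside its range is refused whole. The fingers move at their own pace and stop on an object; the grip force is fixed at half the most. Time passes only in rows, so rows that repeat a pose let the fingers close. It gives the time, the measured TCP pose, the force and the opening at its end, in the units of the state.
- bot.observe(): the state, without advancing time (a new reading comes with each control period).
- eyes.camera(name): name is "scene" or "top" or "wrist"; returns (picture, depth): 480x640x3 uint8, blue, green, red; 480x640 float32, m along the optical axis (not along the pixel's ray), 0 where there is no reading.
- eyes.camera_params(name): a dict with "fov_y" (degrees; the focal length in pixels is half the picture's height over the tangent of half this angle, whatever the lens; pixels are square), "cx", "cy" (the principal point, pixels), "k1" (the pictures are not rectified: a ray, as slopes to the right and down, at radius r is drawn at 1 + k1 r^2 times it, then the intrinsics apply), "cam_to_world" (4x4, takes a point from camera to world coordinates). Camera axes: x right, y up, looking along -z (the intrinsics and any distortion apply to the point x, -y, -z); pixel columns grow to the right and rows downward; lengths in m; the calibration is good to about 2 mm. A picture is of the moment at which its call begins: read the wrist's pose just before it. camera_params takes no time and is no camera call; for the wrist camera it gives the pose at the moment of the call.
- bot.hand_in(): hands the job in, once; it reports no verdict.
The state is a dict: "time": time; "joint_positions": joint angles; "dq": joint speeds; "tau": joint torques, N m; "tcp_pos": TCP position; "eef_rot": TCP orientation; "wrist_force": force on the tool from outside, world axes, zero at the start; "ft_torque": the same for the moment, N m; "gripper_width": opening from 0.0 (shut) to 1.0 (fully open).
Only numpy, scipy, OpenCV 4.12 (cv2) and the standard library are available. Lean on these libraries where they do the work, as an engineer would, in place of code of your own. Each camera call takes 0.05 s, during which the arm holds its last target.

### The job

Take the toothed bar out of the jar clamp: slide the blue-knobbed keeper bolt right back off the pawl, swing the yellow-tabbed pawl well up so that it stays up, then draw the bar straight out by its red handle and lay it down flat on the bare hob in front of the clamp and let go. Then take it again by its bare toothed middle and lower it into the green tray, red handle in the grey walled bay and the bar lying flat on the tray's floor. Do not shift or tip the honey jar standing in the clamp, the pepper mill, the tumbler or the sauce bottle.

Things in the scene. Friction and masses are not known exactly. Their poses are not given: they have to be found in the camera images.
- clamp: Jar clamp, fixed: pale wooden board 235 x 100 x 10 mm, an aluminium guide at one end, a wooden jaw 70 mm high at the other. Origin: underside of the board below the middle of the guide. x runs along the toothed bar from guide (x = -35 to 35 mm) to jaw (181 to 200), z up; board x = -35 to 200. The bar is drawn out along -x, onto the hob.
- guide_top (a point): Top of the guide, above the clamp's origin (axes as clamp). Inside it is 22 mm wide, floor 14 mm above the board's underside. Straps over the bar reach z = 46 mm of the clamp, pivot ears z = 68 (x = -28 to -12, y = -17 to 17), the bolt's block z = 66 (x = -9 to 9, y = 17 to 43). Worktop: hob z = 0; sink counter 3 mm lower; between them the hob rim, world y = -0.04 to -0.01, 22 mm high.
- keeper (a joint): Keeper bolt, steel, 10 x 69 x 8 mm with an upright blue knob; slides along clamp +y. 0 = fully across the top of the pawl (pawl cannot rise), clear of the pawl from about 0.020 on, stop at 0.036 m (fully back). Friction about 2 N; stays where it is left.
- keeper_knob (a point): Middle of the part of the blue knob to take: upright cylinder 12 mm in diameter, 32 mm tall (point 14 mm below its top, 86 mm above the board's underside; the bolt's top lies 18 mm below the point). Moves with the bolt; axes as the clamp's.
- pawl (a joint): Ratchet pawl, hinged across the bar. 0 = down, nose between the bar's teeth, 1.2 rad = stop, fully up. From about 0.3 rad the nose is clear of the teeth. A stiff hinge: it stays where it is left (about 2 N at the tab).
- pawl_tab (a point): Middle of the grip part of the yellow upright tab at the free end of the pawl: the tab is 14 mm (along the bar) x 12 mm (across) x 36 mm tall, this point 14 mm below its top, 80 mm above the board's underside when down. Turns with the pawl.
- pawl_hinge (a point): Point on the pawl's hinge axis (at clamp x = -20, y = 0, z = 60 mm). The axis is along clamp y; with the pawl down the tab's grip point lies 49 mm towards +x of the clamp and 20 mm above it, and swings up and back towards clamp -x, over the hinge.
- bar_mid (a point): Centre of the toothed bar (half-way up): steel, 18 mm wide, 16 mm high plus 7 mm saw teeth on top, 200 mm long, about 0.2 kg; x along it from handle to nose, z up. Handle x = -100 to -78 mm, neck to -44, teeth to +75, nose end +100. Flat underside 11.5 mm below. In the clamp it starts about 8 mm to +x of the clamp's origin, underside at clamp z = 14 mm.
- bar_handle (a point): Centre of the bar's red handle block, 22 mm (along) x 44 mm (across) x 34 mm high, underside level with the bar's; 89 mm from bar_mid towards bar -x, 5.5 mm higher. Axes as bar_mid.
- bar_nose (a point): Centre of the end face of the bar's nose (100 mm from bar_mid towards bar +x).
- bar: The toothed bar as a whole; origin on its underside, 11.5 mm below bar_mid.
- tray: Green drying tray, fixed on the counter: floor 228 x 124 mm, 6 mm thick, rim up to 15 mm, at its -x end a grey T-shaped bay, walls up to z = 51 mm: pocket x = -108 to -72 mm, 56 wide, for the handle; slot x = -72 to -32, 30 wide, for the neck. Beyond, open floor to x = 108, 116 wide. Origin: underside, below tray_mid. No room for fingers in the bay.
- tray_mid (a point): Where bar_mid belongs when the bar lies in the tray (17.5 mm above the tray's underside); axes as the tray: bar x along tray x.
- tray_bay (a point): Where bar_handle belongs: in the bay, 89 mm from tray_mid towards tray -x.
- jar_mid (a point): Centre of the honey jar (dark lid), 65 mm in diameter, 86 mm tall, standing loose on the clamp's board; leave alone.
- mill_mid (a point): Centre of the wooden pepper mill, 58 mm in diameter, 170 mm tall, loose; leave alone.
- glass_mid (a point): Centre of the clear tumbler, 81 mm in diameter, 92 mm tall, loose; leave alone.
- sauce_mid (a point): Centre of the sauce bottle with yellow cap, 48 mm in diameter, 183 mm tall, loose; leave alone.
Not all that is in view belongs to the job. What is shaped like the part that bears sauce_mid but orange is not meant.

How it is judged (in metres and radians):
On the way, in this order (a step that is already met when the one before it is completed fails the run):
1. the keeper bolt is slid back clear of the pawl (value of joint keeper above 0.024 m), for 0.2 s.
2. the pawl is swung up clear of the teeth (value of joint pawl above 0.5 rad), for 0.2 s.
3. the bar is drawn right out of the guide (x of bar_nose in the frame of clamp below -0.037 m), for 0.1 s.
4. the bar lies flat on the hob, out of clamp and tray, let go and at rest (x of bar_nose in the frame of clamp below -0.037 m and height (world z) of bar_mid below 0.02 m and contact force between bar and tray below 0.05 N and angle between bar_mid's own z axis and vertical below 0.08 rad and linear speed of bar below 0.02 m/s and contact force between the fingers and bar below 0.1 N), for 0.3 s.
At the end, for the whole second after the job is handed in: The bar lies flat in the tray (within 0.08 rad), let go and at rest, its centre and its handle each within 15 mm of where they belong (handle in the bay); the jar, mill, tumbler and sauce bottle still stand upright (within 0.2 rad), not shifted by more than 25 mm at any time (distance between bar_mid and tray_mid below 0.015 m and distance between bar_handle and tray_bay below 0.015 m and angle between bar_mid's own z axis and vertical below 0.08 rad and linear speed of bar below 0.02 m/s and contact force between the fingers and bar below 0.1 N and angle between each of jar_mid, mill_mid, glass_mid, sauce_mid's own z axis and vertical below 0.2 rad); the robot touches nothing.
It fails at once if the honey jar in the clamp is shifted by more than 25 mm or tipped (distance of jar_mid from where it was at the start of the episode above 0.025 m or angle between jar_mid's own z axis and vertical above 0.35 rad).
It fails at once if the pepper mill is shifted by more than 25 mm or tipped (distance of mill_mid from where it was at the start of the episode above 0.025 m or angle between mill_mid's own z axis and vertical above 0.35 rad).
It fails at once if the tumbler is shifted by more than 25 mm or tipped (distance of glass_mid from where it was at the start of the episode above 0.025 m or angle between glass_mid's own z axis and vertical above 0.35 rad).
It fails at once if the sauce bottle is shifted by more than 25 mm or tipped (distance of sauce_mid from where it was at the start of the episode above 0.025 m or angle between sauce_mid's own z axis and vertical above 0.35 rad).
It also fails if it takes over 72 s, if anything falls off the work surface, if the arm or the gripper's body presses on something with over 40 N, if the wrist force passes 120 N, or if a joint passes its speed limit or range.

## Working session

There is one attempt and no reset: what is moved stays moved. The work goes in short steps, Python scripts to look and compute and a tool call to move; the robot and the scene stay as the last step left them, time stands still between calls to the robot, and variables do not carry over. Pictures are saved under pics/ and viewed, and the job is handed in when it is done.

Besides the shell and the picture viewer there is one more tool, called after "Request:" as a command line: name --argument value ..., lists and objects as JSON in quotes. jog_arm: Moves the arm, as the interface text tells. Its arguments: {"type":"object","properties":{"moves":{"type":"array","items":{"type":"number"}}},"required":["moves"]}

```bash
ls -la; mkdir -p pics; python3 - <<'E'
from bench import bot, eyes
import cv2, json
print(bot.observe(), bot.tips_ahead)
for n in ("scene","top","wrist"):
    p=eyes.camera_params(n); im,d=eyes.camera(n)
    print(n,p)
    cv2.imwrite(f"pics/{n}0.png",im)
    import numpy as np; np.save(f"pics/{n}0_d.npy",d); np.save(f"pics/{n}0_p.npy",p,allow_pickle=True)
E
```

```text
total 12
drwxr-xr-x  3 agent agent 4096 Dec  6 22:29 .
drwxr-xr-x 23 root  root  4096 Dec  6 22:29 ..
drwxr-xr-x  2 agent agent 4096 Dec  6 22:29 pics
{'time': 0.0, 'joint_positions': array([ 6.00680909e+01,  1.48511956e+01,  1.19068423e+00,  7.64147911e+01,
       -5.63026777e-04,  8.12569858e+01]), 'dq': array([-0.02637449, -0.00869784, -0.00273489,  0.04967722, -0.04069787,
       -0.08682461]), 'tau': array([ 1.75733612e-04, -5.55643952e+01,  3.44532323e+01,  1.36111787e-02,
       -9.58824035e-05, -6.49283925e-05]), 'tcp_pos': array([0.19867078, 0.51259365, 0.24166839]), 'eef_rot': array([-1.79925487e+02, -1.08897158e-02,  1.58811098e+02]), 'wrist_force': array([ 0.41908109,  0.67358178, -0.95676263]), 'ft_torque': array([-0.03356945,  0.0153286 , -0.03372035]), 'gripper_width': 0.999913755607252} 0.011
scene {'fov_y': 54.392689685524545, 'cx': 318.41526709179954, 'cy': 239.78278354771453, 'k1': -0.039196262391139415, 'cam_to_world': array([[ 0.58443622,  0.60302754, -0.54294759, -0.02654327],
       [-0.81140178,  0.42784382, -0.39821705, -0.39185124],
       [-0.00783908,  0.6
[... 242 characters left out ...]
668,  0.99762857, -0.06862496,  0.51783802],
       [-0.99998114, -0.00547985, -0.00277266,  0.05270308],
       [-0.00314214,  0.06860903,  0.99763868,  1.34231714],
       [ 0.        ,  0.        ,  0.        ,  1.        ]])}
wrist {'fov_y': 67.775420240718, 'cx': 316.45635378326733, 'cy': 237.21574313366108, 'k1': -0.06402922298262424, 'cam_to_world': array([[ 3.61494824e-01, -8.88359184e-01, -2.83089125e-01,
         1.25880686e-01],
       [ 9.32373810e-01,  3.44183263e-01,  1.10530361e-01,
         5.41345023e-01],
       [-7.56122045e-04, -3.03901039e-01,  9.52703305e-01,
         3.73852974e-01],
       [ 0.00000000e+00,  0.00000000e+00,  0.00000000e+00,
         1.00000000e+00]])}
```

View pics/scene0.png

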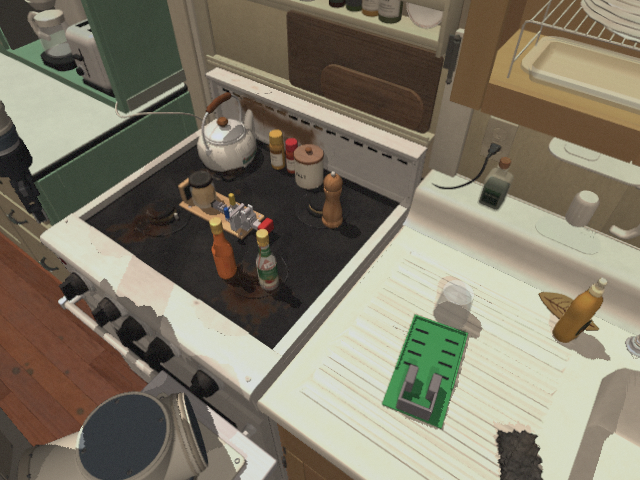

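View pics/top0.png

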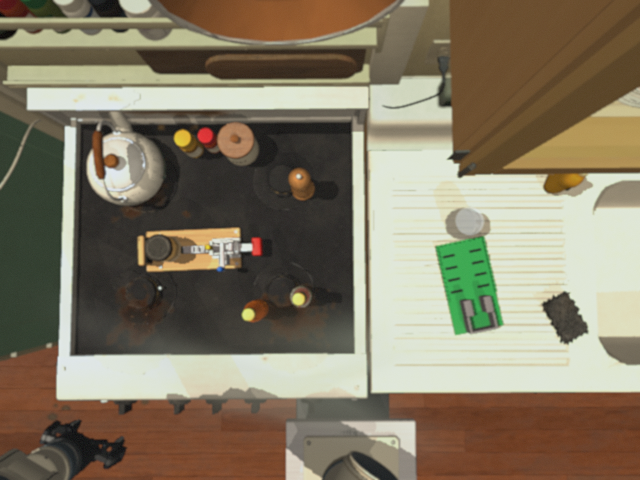

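View pics/wrist0.png

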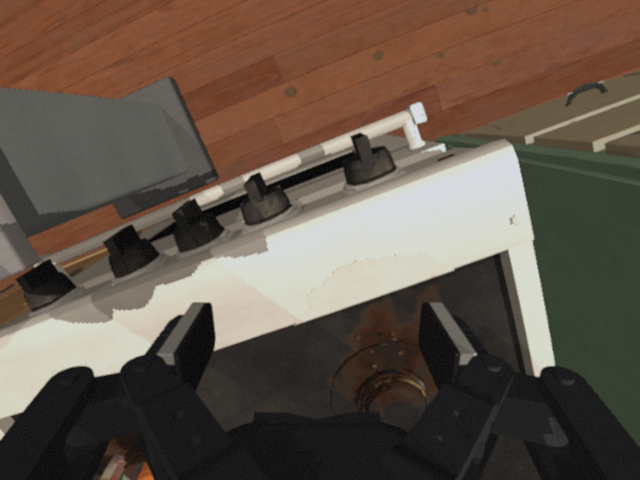

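```bash
cat > h.py <<'E'
import numpy as np, cv2
from scipy.spatial.transform import Rotation as R
def K(p):
    f=240/np.tan(np.radians(p["fov_y"]/2)); return np.array([[f,0,p["cx"]],[0,f,p["cy"]],[0,0,1]])
def slopes(p,uv):
    uv=np.asarray(uv,float).reshape(-1,1,2)
    return cv2.undistortPoints(uv,K(p),np.array([p["k1"],0,0,0,0.]),None,None).reshape(-1,2)
def rays(p,uv):
    s=slopes(p,uv); T=np.asarray(p["cam_to_world"]); d=np.c_[s[:,0],-s[:,1],-np.ones(len(s))]
    return T[:3,3], d@T[:3,:3].T
def onplane(p,uv,z):
    o,d=rays(p,uv); return o+d*((z-o[2])/d[:,2])[:,None]
def bydepth(p,uv,dep):
    o,d=rays(p,uv); return o+d*np.asarray(dep).reshape(-1,1)
def pix(p,X):
    T=np.asarray(p["cam_to_world"]); c=(np.atleast_2d(X)-T[:3,3])@T[:3,:3]; c=c*[1,-1,-1]
    return cv2.projectPoints(c,np.zeros(3),np.zeros(3),K(p),np.array([p["k1"],0,0,0,0.]))[0].reshape(-1,2)
def cloud(p,d):
    v,u=np.mgrid[0:480,0:640]; X=bydepth(p,np.c_[u.ravel(),v.ravel()],d.ravel()).reshape(480,640,3); return X
def load(n):
    return cv2.imread(f"pics/{n}.png"),np.load(f"pics/{n}_d.npy"),np.load(f"pics/{n}_p.npy",allow_pickle=True).item()
def tri(obs):
    A=np.zeros((3,3));b=np.zeros(3)
    for p,uv in obs:
        o,d=rays(p,[uv]); d=d[0]/np.linalg.norm(d[0]); M=np.eye(3)-np.outer(d,d); A+=M;b+=M@o
    X=np.linalg.solve(A,b); return X
def snap(n,name):
    from bench import eyes
    p=eyes.camera_params(n); im,d=eyes.camera(n)
    cv2.imwrite(f"pics/{name}.png",im); np.save(f"pics/{name}_d.npy",d); np.save(f"pics/{name}_p.npy",p,allow_pickle=True)
    return im,d,p
def crop(im,x0,y0,x1,y1,k,name):
    c=cv2.resize(im[y0:y1,x0:x1],None,fx=k,fy=k,interpolation=cv2.INTER_CUBIC); cv2.imwrite(f"pics/{name}.png",c)
E
python3 - <<'E'
from h import *
t=load("top0")[0]; s=load("scene0")[0]
crop(t,130,220,280,300,5,"c_top"); crop(s,170,170,290,260,6,"c_sc"); crop(t,420,190,520,345,4,"c_tray")
im,d,p=load("top0")
X=cloud(p,d)
for n,uv in dict(mill=(302,180),jar=(160,248),sauce=(301,297),orange=(250,313),glass=(468,222),hob=(110,330),handle=(256,246)).items():
    print(n,X[uv[1],uv[0]].round(3))
E
```

```text
mill [0.72  0.111 0.159]
jar [0.572 0.447 0.095]
sauce [0.46  0.112 0.184]
orange [0.427 0.222 0.184]
glass [ 0.629 -0.276  0.092]
hob [0.372 0.598 0.001]
handle [0.577 0.228 0.05 ]
```

View pics/c_top.png

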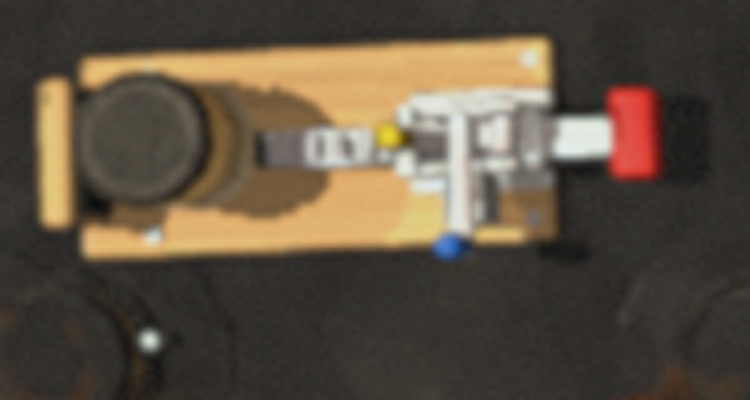

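View pics/c_sc.png

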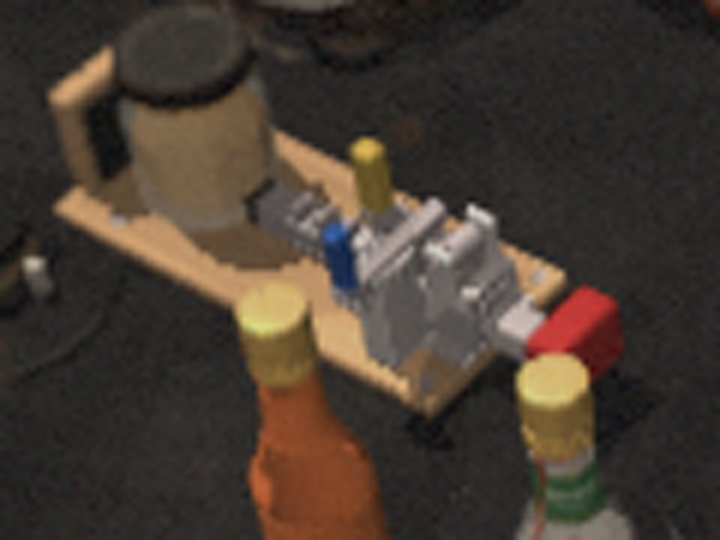

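View pics/c_tray.png

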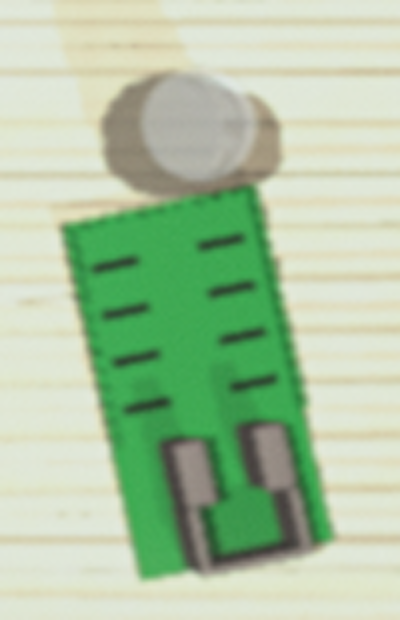

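```bash
python3 - <<'E'
from h import *
im,d,p=load("top0"); X=cloud(p,d); hsv=cv2.cvtColor(im,cv2.COLOR_BGR2HSV)
def box(u0,v0,u1,v1):
    m=np.zeros((480,640),bool); m[v0:v1,u0:u1]=1; return m
def col(lo,hi,b): return (cv2.inRange(hsv,lo,hi)>0)&b
def rect(mask,z,name):
    v,u=np.nonzero(mask); W=onplane(p,np.c_[u,v],z)
    r=cv2.minAreaRect(W[:,:2].astype(np.float32)); print(name,len(u),np.round(r[0],4),np.round(r[1],4),round(r[2],2),"mean",W.mean(0).round(4)); return r
b=box(130,220,260,280)
wood=col((8,60,90),(25,255,255),b)&(X[...,2]<0.02)
rect(wood,0.010,"board")
# edges: fit lines on top and bottom edge of board
red=col((0,150,90),(6,255,255),box(240,230,270,262))|col((172,150,90),(180,255,255),box(240,230,270,262))
rect(red&(X[...,2]>0.035),0.048,"handle")
blue=col((100,120,60),(125,255,255),b); rect(blue,0.09,"knob")
yel=col((22,150,120),(35,255,255),b); rect(yel,0.095,"tab")
g=col((40,100,40),(85,255,255),box(420,220,520,345)); rect(g,0.012,"tray")
print(hsv[250,195:215:3].tolist())
ims,ds,ps=load("scene0"); hs=cv2.cvtColor(ims,cv2.COLOR_BGR2HSV)
def cen(h,lo,hi,bb):
    m=(cv2.inRange(h,lo,hi)>0)&bb; v,u=np.nonzero(m); return (u.mean(),v.mean()),(u.min(),u.max(),v.min(),v.max()),len(u)
for n,lo,hi,bb in (("knob",(100,120,60),(125,255,255),box(215,195,240,225)),("tab",(20,130,100),(35,255,255),box(225,190,240,206))):
    c,e,k=cen(hs,lo,hi,bb); print(n,c,e,k,pix(p,[[0,0,0]])[0][:0])
    Xs=cloud(ps,ds); print(Xs[int(c[1]),int(c[0])].round(4))
    ct=cen(hsv,lo,hi,b); print(ct)
    print("tri",tri([(ps,c),(p,ct[0])]).round(4))
E
```

```text
board 2126 [0.5718 0.402 ] [0.1039 0.2593] 2.12 mean [0.5722 0.39   0.01  ]
handle 157 [0.5774 0.2274] [0.0439 0.0219] 0.26 mean [0.5765 0.2278 0.048 ]
knob 22 [0.5208 0.3072] [0.0141 0.007 ] 89.67 mean [0.521  0.3077 0.09  ]
tab 19 [0.5747 0.3359] [0.0118 0.007 ] 89.68 mean [0.5747 0.3367 0.095 ]
tray 3645 [ 0.4807 -0.2967] [0.2226 0.122 ] 11.52 mean [ 0.4921 -0.2925  0.012 ]
[[35, 14, 201], [15, 18, 170], [35, 14, 195], [18, 17, 154], [23, 32, 174], [36, 23, 168], [20, 27, 115]]
knob (np.float64(226.1315789473684), np.float64(212.05263157894737)) (np.int64(224), np.int64(228), np.int64(207), np.int64(217)) 38 []
[0.5246 0.3039 0.0887]
((np.float64(219.77272727272728), np.float64(269.40909090909093)), (np.int64(217), np.int64(223), np.int64(268), np.int64(271)), 22)
tri [0.5229 0.3058 0.0888]
tab (np.float64(230.70454545454547), np.float64(197.77272727272728)) (np.int64(228), np.int64(233), np.int64(193), np.int64(204)) 44 []
[0.5728 0.3352 0.0879]
((np.float64(207.19230769230768), np.float64(246.42307692307693)), (np.int64(205), np.int64(210), np.int64(244), np.int64(249)), 26)
tri [0.5764 0.3391 0.0804]
```

```bash
cat >> h.py <<'E'
def down(yaw): return R.from_euler("z",yaw,degrees=True)*R.from_euler("x",180,degrees=True)
def cur():
    from bench import bot
    s=bot.observe(); return s, np.array(s["tcp_pos"]), R.from_euler("xyz",s["eef_rot"],degrees=True)
def goto(P,Rt,P0=None,R0=None):
    if P0 is None: s,P0,R0=cur()
    return np.r_[R0.inv().apply(np.array(P)-P0).round(4), (R0.inv()*Rt).as_rotvec().round(3)].tolist()
E
python3 - <<'E'
from h import *
print(goto([0.50,0.30,0.25],down(182)))
E
```

```text
[-0.3578, -0.0894, -0.0082, -0.001, -0.0, -0.405]
```

Candidates: the knob is blue at scene (226,212). The pawl tab is yellow at scene (231,198), and the yellow bottle caps at (217,225) and (263,237) are not it. The bar handle is red at scene (266,226), and the red cap at (292,142) is not it. The sauce bottle is the green-labelled one at (266,262), and the orange one at (225,255) is the decoy. The close crop bears these choices out.

Request:
jog_arm --moves '[-0.06,-0.015,-0.002,0,0,-0.1,0,-0.12,-0.03,-0.004,0,0,-0.2,0,-0.18,-0.045,-0.006,0,0,-0.3,0,-0.24,-0.06,-0.008,0,0,-0.4,0,-0.3,-0.075,-0.008,0,0,-0.405,0,-0.358,-0.089,-0.008,0,0,-0.405,0,-0.358,-0.089,-0.008,0,0,-0.405,0,-0.358,-0.089,-0.008,0,0,-0.405,0]'

```text
time: 1.15
tcp_pos: [0.5002, 0.3001, 0.2495]
eef_rot: [-179.9, -0.1, -178.0]
wrist_force: [-0.8, -0.0, -0.0]
gripper_width: 1.002
```

```bash
python3 - <<'E'
from h import *
s,P,Rt=cur(); print(s["time"],s["joint_positions"].round(2),P.round(4),s["eef_rot"].round(2),s["wrist_force"])
snap("wrist","w1"); snap("scene","s1")
E
```

```text
1.15 [ 2.273e+01  1.809e+01  6.910e+00  7.893e+01 -2.000e-02  2.076e+01] [0.5002 0.3001 0.2495] [-1.7994e+02 -9.0000e-02 -1.7803e+02] [-0.75142301 -0.03843761 -0.03127188]
```

View pics/w1.png

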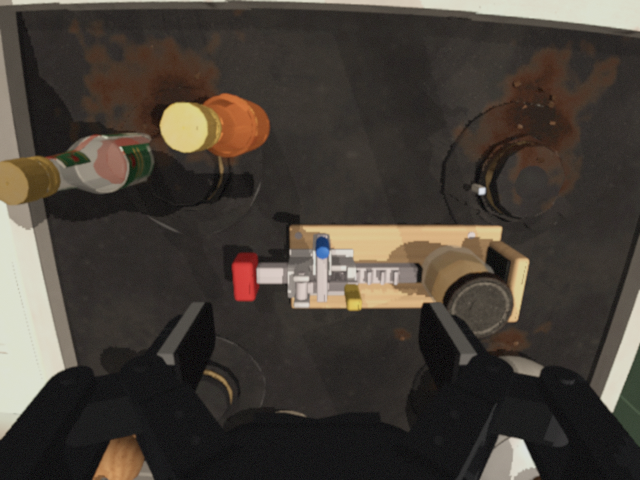

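View pics/s1.png

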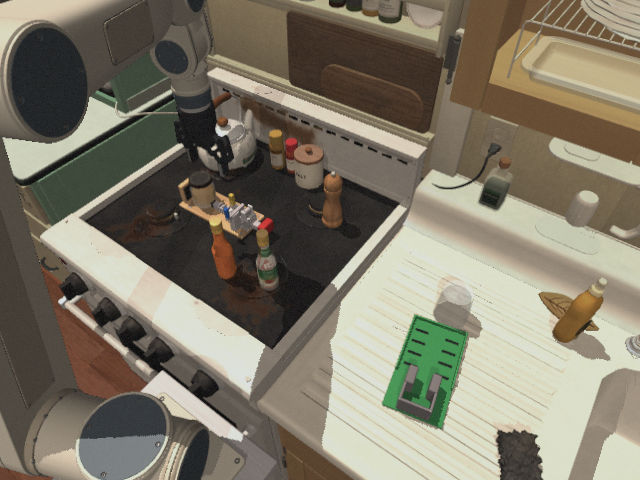

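```bash
python3 - <<'E'
from h import *
im,d,p=load("w1"); X=cloud(p,d); hsv=cv2.cvtColor(im,cv2.COLOR_BGR2HSV)
crop(im,220,215,540,345,2.5,"c_w1")
it,dt,pt=load("top0"); ht=cv2.cvtColor(it,cv2.COLOR_BGR2HSV)
is_,ds,ps=load("scene0"); hs=cv2.cvtColor(is_,cv2.COLOR_BGR2HSV)
def mk(h,lo,hi,b):
    m=np.zeros((480,640),bool); m[b[1]:b[3],b[0]:b[2]]=1; return (cv2.inRange(h,lo,hi)>0)&m
def rect(mask,z,name,p=p):
    v,u=np.nonzero(mask); W=onplane(p,np.c_[u,v],z)
    r=cv2.minAreaRect(W[:,:2].astype(np.float32)); print(name,len(u),np.round(r[0],4),np.round(r[1],4),round(r[2],2),"mean",W.mean(0).round(4))
b=(280,215,540,315)
wood=mk(hsv,(8,60,60),(25,255,255),b)
rect(wood&(X[...,2]<.02)&(X[...,2]>.004),0.010,"board")
W=X[wood&(X[...,2]<.02)&(X[...,2]>.004)]; print("depth z med",np.median(W[:,2])); r=cv2.minAreaRect(W[:,:2].astype(np.float32)); print(r)
red=mk(hsv,(0,130,60),(6,255,255),(225,245,265,310))|mk(hsv,(172,130,60),(180,255,255),(225,245,265,310))
W=X[red]; print("red",len(W),np.percentile(W,[2,50,98],axis=0).round(4))
top=red&(X[...,2]>.043); rect(top,.048,"handle top")
W=X[mk(hsv,(100,120,40),(125,255,255),b)]; print("knob",len(W),np.percentile(W,[2,50,98],axis=0).round(4))
W=X[mk(hsv,(22,130,80),(35,255,255),b)]; print("tab",len(W),np.percentile(W,[2,50,98],axis=0).round(4))
def cen(m): v,u=np.nonzero(m); return u.mean(),v.mean()
for n,lo,hi,bw,bs in (("knob",(100,120,40),(125,255,255),b,(215,195,240,225)),("tab",(22,130,80),(35,255,255),b,(225,190,240,206))):
    a=cen(mk(hsv,lo,hi,bw)); c=cen(mk(hs,lo,hi,bs)); e=cen(mk(ht,lo,hi,(130,220,260,280)))
    print(n,a,c,e,tri([(p,a),(ps,c)]).round(4),tri([(p,a),(ps,c),(pt,e)]).round(4))
E
```

```text
board 7975 [0.573  0.3935] [0.101  0.2409] 2.37 mean [0.558  0.3891 0.01  ]
depth z med 0.010524785714679297
((0.5736954212188721, 0.3950798511505127), (0.10125083476305008, 0.24457356333732605), 2.5699329376220703)
red 1172 [[ 5.574e-01  2.078e-01 -6.000e-04]
 [ 5.734e-01  2.287e-01  4.750e-02]
 [ 6.248e-01  2.389e-01  4.980e-02]]
handle top 815 [0.5764 0.2285] [0.0235 0.0448] 88.84 mean [0.5771 0.2282 0.048 ]
knob 223 [[0.5192 0.3009 0.0762]
 [0.5216 0.3059 0.0991]
 [0.5286 0.311  0.1017]]
tab 252 [[0.5704 0.3306 0.0647]
 [0.5723 0.3365 0.0932]
 [0.5811 0.3428 0.0953]]
knob (np.float64(322.0134529147982), np.float64(247.5605381165919)) (np.float64(226.1315789473684), np.float64(212.05263157894737)) (np.float64(219.77272727272728), np.float64(269.40909090909093)) [0.5261 0.3061 0.0857] [0.5234 0.306  0.0889]
tab (np.float64(352.9404761904762), np.float64(298.81349206349205)) (np.float64(230.93333333333334), np.float64(198.2)) (np.float64(207.6153846153846), np.float64(246.69230769230768)) [0.5775 0.3376 0.0792] [0.576  0.3376 0.0809]
```

View pics/c_w1.png

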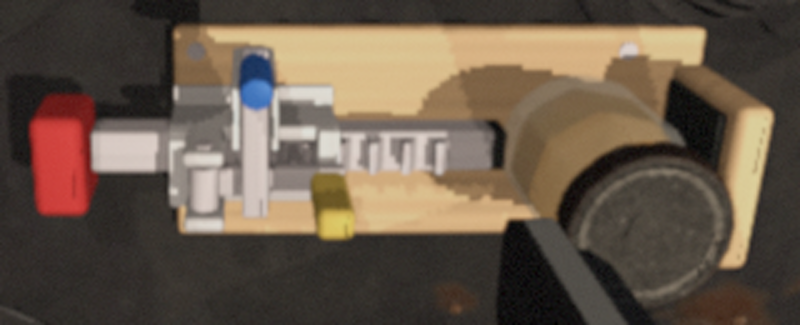

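```bash
python3 - <<'E'
from h import *
print(goto([0.524,0.306,0.085],down(182.2)))
E
```

```text
[-0.0248, 0.0043, 0.1649, -0.001, -0.001, -0.002]
```

Request:
jog_arm --moves '[-0.025,0.005,0.045,0,0,0,0,-0.025,0.005,0.09,0,0,0,0,-0.025,0.005,0.13,0,0,0,0,-0.025,0.005,0.155,0,0,0,0,-0.025,0.005,0.165,0,0,0,0,-0.025,0.005,0.165,0,0,0,0]'

```text
time: 2.0
tcp_pos: [0.5236, 0.3074, 0.0851]
eef_rot: [-180.0, -0.1, -177.8]
wrist_force: [0.0, 0.1, 0.7]
gripper_width: 0.996
```

```bash
python3 - <<'E'
from h import *
s,P,Rt=cur(); print(s["time"],P.round(4),s["wrist_force"].round(1))
im,_,p=snap("wrist","w2"); print(pix(p,[P]))
E
```

```text
2.0 [0.5236 0.3074 0.0851] [0.  0.1 0.7]
[[315.29910225 318.651755  ]]
```

View pics/w2.png

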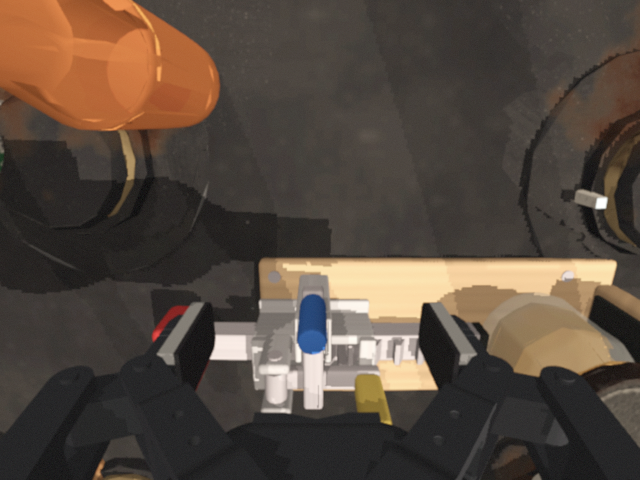

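The knob sits at (313,325), centred between the fingers. I'll close on it.

Request:
jog_arm --moves '[0,0,0,0,0,0,255,0,0,0,0,0,0,255,0,0,0,0,0,0,255,0,0,0,0,0,0,255,0,0,0,0,0,0,255,0,0,0,0,0,0,255]'

```text
time: 2.8
tcp_pos: [0.5242, 0.3058, 0.0862]
eef_rot: [-179.8, 0.0, -177.9]
wrist_force: [-0.8, -7.6, 4.5]
gripper_width: 0.112
```

Request:
jog_arm --moves '[0.008,0,0,0,0,0,255,0.016,0,0,0,0,0,255,0.024,0,0,0,0,0,255,0.03,0,0,0,0,0,255,0.035,0,0,0,0,0,255,0.035,0,0,0,0,0,255]'

```text
time: 3.55
tcp_pos: [0.4903, 0.3045, 0.0863]
eef_rot: [-179.8, 0.2, -177.9]
wrist_force: [7.6, -2.9, -3.0]
gripper_width: 0.113
```

```bash
python3 - <<'E'
from h import *
s,P,Rt=cur(); print(s["time"],P.round(4),s["wrist_force"].round(1),s["gripper_width"])
im,_,p=snap("wrist","w3"); crop(im,180,200,500,440,2.5,"c_w3")
E
```

```text
3.55 [0.4903 0.3045 0.0863] [ 7.6 -2.9 -3. ] 0.11293208971245808
```

View pics/c_w3.png

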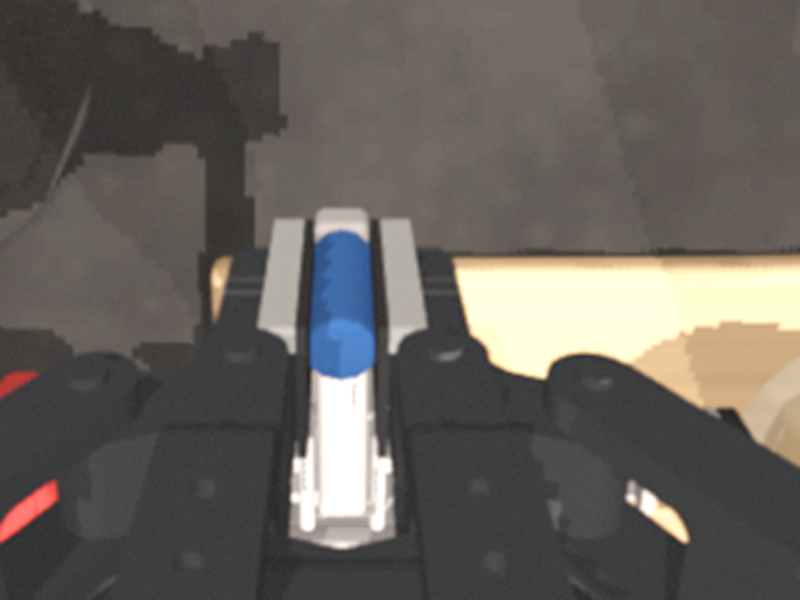

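```bash
python3 - <<'E'
from h import *
print(goto([0.490,0.3045,0.19],down(182.2)))
print(goto([0.576,0.337,0.19],down(272.2)))
E
```

```text
[-0.0, -0.0004, -0.1037, -0.004, 0.003, -0.003]
[-0.0871, 0.029, -0.1036, -0.005, -0.001, -1.573]
```

Request:
jog_arm --moves '[0,0,0,0,0,0,0,0,0,0,0,0,0,0,0,0,0,0,0,0,0,0,0,-0.04,0,0,0,0,0,0,-0.09,0,0,-0.15,0,-0.03,0.01,-0.104,0,0,-0.33,0,-0.06,0.02,-0.104,0,0,-0.51,0,-0.087,0.029,-0.104,0,0,-0.69,0,-0.087,0.029,-0.104,0,0,-0.87,0,-0.087,0.029,-0.104,0,0,-1.05,0]'

```text
time: 4.85
tcp_pos: [0.5759, 0.3371, 0.1898]
eef_rot: [-179.8, -0.1, -117.4]
wrist_force: [-0.4, -0.4, 0.8]
gripper_width: 1.001
```

```bash
python3 - <<'E'
from h import *
s,P,Rt=cur(); print(s["time"],P.round(4),s["eef_rot"],s["joint_positions"].round(1))
print(goto([0.576,0.337,0.19],down(272.2)))
snap("top","t2");im=snap("scene","s2")[0]; crop(im,160,150,310,260,5,"c_s2")
E
```

```text
4.85 [0.5759 0.3371 0.1898] [-1.79811212e+02 -1.29261494e-01 -1.17444544e+02] [ 23.2  27.4  12.9  75.5  -0.2 -39.3]
[0.0001, -0.0001, -0.0002, -0.003, -0.003, -0.517]
```

View pics/c_s2.png

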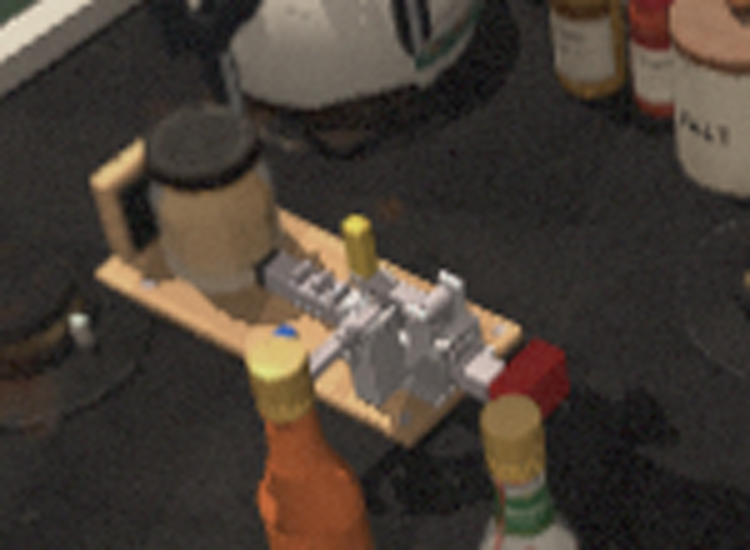

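The bolt is back: its knob is now behind the orange bottle's cap at crop (285,332). Next I'll finish the turn and come down.

Request:
jog_arm --moves '[0,0,0,0,0,-0.18,0,0,0,0,0,0,-0.36,0,0,0,0.02,0,0,-0.517,0,0,0,0.05,0,0,-0.517,0,0,0,0.05,0,0,-0.517,0]'

```text
time: 5.58
tcp_pos: [0.5745, 0.3365, 0.1381]
eef_rot: [179.9, -0.3, -88.2]
wrist_force: [-0.5, -0.2, 0.2]
gripper_width: 1.0
```

```bash
python3 - <<'E'
from h import *
s,P,Rt=cur(); print(s["time"],P.round(4),s["eef_rot"])
im,d,p=snap("wrist","w4"); 
hsv=cv2.cvtColor(im,cv2.COLOR_BGR2HSV)
m=(cv2.inRange(hsv,(20,110,60),(35,255,255))>0); v,u=np.nonzero(m); X=cloud(p,d)[m]
k=(abs(X[:,0]-.576)<.04)&(abs(X[:,1]-.337)<.04); print(k.sum(),np.percentile(X[k],[3,50,97],axis=0).round(4),pix(p,[P]))
E
```

```text
5.575 [0.5745 0.3365 0.1381] [179.89056692  -0.28536145 -88.24340875]
778 [[0.5714 0.3298 0.0649]
 [0.5765 0.3318 0.0931]
 [0.5816 0.3418 0.0953]] [[315.97935111 317.06380046]]
```

View pics/w4.png

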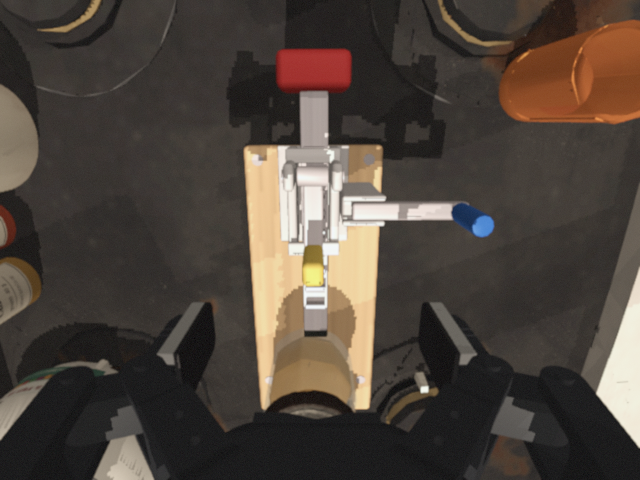

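```bash
cat >> h.py <<'E'
CY=92.0; CO=np.array([0.5773,0.3075,0.0]); CR=R.from_euler("z",CY,degrees=True)
def c2w(x,y,z): return CO+CR.apply([x,y,z])
E
python3 - <<'E'
from h import *
P=c2w(29,0,0)/1 if 0 else c2w(.029,0,.076)
print(goto(P,down(CY+180)))
E
```

```text
[0.0001, -0.0009, 0.0639, -0.0, -0.004, -0.004]
```

Request:
jog_arm --moves '[0,-0.001,0.025,0,-0.004,-0.004,0,0,-0.001,0.045,0,-0.004,-0.004,0,0,-0.001,0.061,0,-0.004,-0.004,0,0,-0.001,0.061,0,-0.004,-0.004,0,0,-0.001,0.061,0,-0.004,-0.004,255,0,-0.001,0.061,0,-0.004,-0.004,255,0,-0.001,0.061,0,-0.004,-0.004,255,0,-0.001,0.061,0,-0.004,-0.004,255,0,-0.001,0.061,0,-0.004,-0.004,255]'

```text
time: 6.75
tcp_pos: [0.5766, 0.3367, 0.0793]
eef_rot: [-179.9, 0.0, -88.0]
wrist_force: [0.9, -0.4, 2.8]
gripper_width: 0.125
```

```bash
python3 - <<'E'
from h import *
s,P,Rt=cur(); print(s["time"],P.round(4),s["eef_rot"].round(2),s["wrist_force"].round(1),s["gripper_width"])
H=c2w(-.020,0,.060); tz=Rt.apply([0,0,1]); g0=P-0.008*tz  # grasp point
ax=-CR.apply([0,1,0])
for th in (.1,.2,.3,.4,.5,.6,.7,.8,.9,1.0,1.05):
    q=R.from_rotvec(ax*th); g=H+q.apply(g0-H); Rn=R.from_rotvec(ax*th*.75)*Rt
    print(th,goto(g+.008*Rn.apply([0,0,1]),Rn,P,Rt))
im,_,p=snap("wrist","w5"); crop(im,200,20,440,420,1.5,"c_w5")
E
```

```text
6.75 [0.5766 0.3367 0.0793] [-1.7993e+02  1.0000e-02 -8.7980e+01] [ 0.9 -0.4  2.8] 0.12504869135920585
0.1 [0.0024, -0.0, -0.0048, 0.0, -0.075, 0.0]
0.2 [0.0052, -0.0, -0.0093, 0.0, -0.15, 0.0]
0.3 [0.0085, -0.0, -0.0135, 0.0, -0.225, 0.0]
0.4 [0.0121, -0.0, -0.0174, 0.0, -0.3, 0.0]
0.5 [0.0162, -0.0, -0.0208, 0.0, -0.375, 0.0]
0.6 [0.0205, -0.0, -0.0238, 0.0, -0.45, 0.001]
0.7 [0.0251, -0.0, -0.0264, 0.0, -0.525, 0.001]
0.8 [0.0299, -0.0, -0.0284, 0.0, -0.6, 0.001]
0.9 [0.0349, -0.0, -0.03, 0.0, -0.675, 0.001]
1.0 [0.0401, -0.0, -0.031, 0.0, -0.75, 0.001]
1.05 [0.0427, -0.0, -0.0313, 0.0, -0.787, 0.001]
```

View pics/c_w5.png

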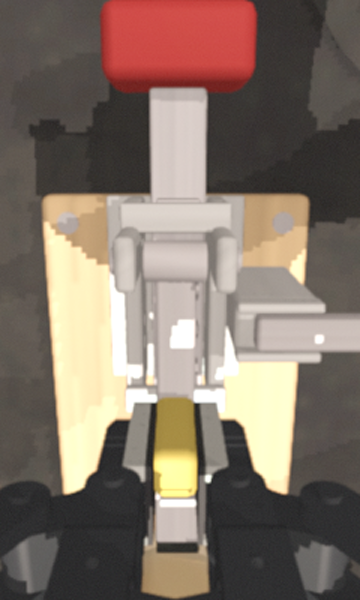

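Request:
jog_arm --moves '[0.0024,0,-0.0048,0,-0.075,0,255,0.0052,0,-0.0093,0,-0.15,0,255,0.0085,0,-0.0135,0,-0.225,0,255,0.0121,0,-0.0174,0,-0.3,0,255,0.0162,0,-0.0208,0,-0.375,0,255,0.0205,0,-0.0238,0,-0.45,0,255,0.0251,0,-0.0264,0,-0.525,0,255,0.03,0,-0.0284,0,-0.6,0,255,0.035,0,-0.03,0,-0.675,0,255,0.04,0,-0.031,0,-0.75,0,255]'

```text
time: 8.05
tcp_pos: [0.5779, 0.2974, 0.1101]
eef_rot: [-179.9, 43.2, -87.8]
wrist_force: [2.5, 10.4, -8.1]
gripper_width: 0.127
```

```bash
python3 - <<'E'
from h import *
s,P,Rt=cur(); print(s["time"],P.round(4),s["eef_rot"].round(2),s["wrist_force"].round(1),s["gripper_width"],s["joint_positions"].round(1))
im,_,p=snap("wrist","w6"); print(Rt.as_matrix()[:,2], goto(P+[0,-.04,.1],down(272),P,Rt))
E
```

```text
8.05 [0.5779 0.2974 0.1101] [-179.89   43.21  -87.84] [ 2.5 10.4 -8.1] 0.12668395167978236 [  1.9  26.7 -13.   50.4  43.2 -90.2]
[-0.02385562  0.68422203 -0.72888348] [-0.0393, 0.0013, -0.1003, -0.001, 0.754, 0.002]
```

View pics/w6.png

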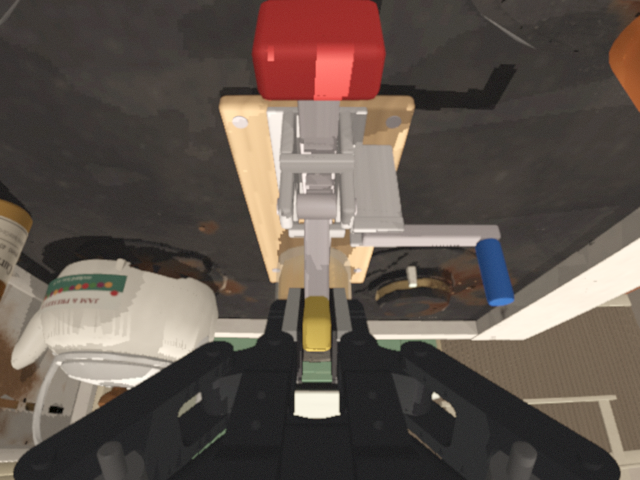

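```bash
python3 - <<'E'
from h import *
print(goto(c2w(-.081,0,.16),down(272)))
E
```

```text
[0.0165, 0.0003, -0.0846, -0.0, 0.759, 0.0]
```

Request:
jog_arm --moves '[0,0,0,0,0,0,0,0,0,0,0,0,0,0,0,0,0,0,0,0,0,0,0,-0.04,0,0,0,0,0,0,-0.085,0,0,0,0,0.016,0,-0.085,0,0.18,0,0,0.016,0,-0.085,0,0.36,0,0,0.016,0,-0.085,0,0.54,0,0,0.016,0,-0.085,0,0.72,0,0,0.016,0,-0.085,0,0.759,0]'

```text
schema error: expected a multiple of 7 numbers
```

```bash
python3 - <<'E'
from h import *
s,P,Rt=cur(); print(s["time"],P.round(4),s["eef_rot"].round(2),s["wrist_force"].round(1),s["gripper_width"])
im,d,p=snap("wrist","w7"); X=cloud(p,d); hsv=cv2.cvtColor(im,cv2.COLOR_BGR2HSV)
red=((cv2.inRange(hsv,(0,130,60),(6,255,255))|cv2.inRange(hsv,(172,130,60),(180,255,255)))>0)&(abs(X[...,0]-.58)<.04)&(abs(X[...,1]-.228)<.04)&(abs(X[...,2]-.048)<.005)
v,u=np.nonzero(red); W=onplane(p,np.c_[u,v],.048); print(cv2.minAreaRect(W[:,:2].astype(np.float32)))
print(goto(c2w(-.081,0,.027),down(272)))
im2=snap("scene","s3")[0]; crop(im2,160,150,310,260,5,"c_s3")
E
```

```text
8.1 [0.578  0.2967 0.11  ] [-179.97   43.5   -87.97] [1.2 9.  3. ] 0.1258191009571272
((0.5796886682510376, 0.22625339031219482), (0.042622052133083344, 0.023999392986297607), 2.25614070892334)
[0.1081, 0.0004, 0.0123, -0.0, 0.755, -0.0]
```

View pics/w7.png

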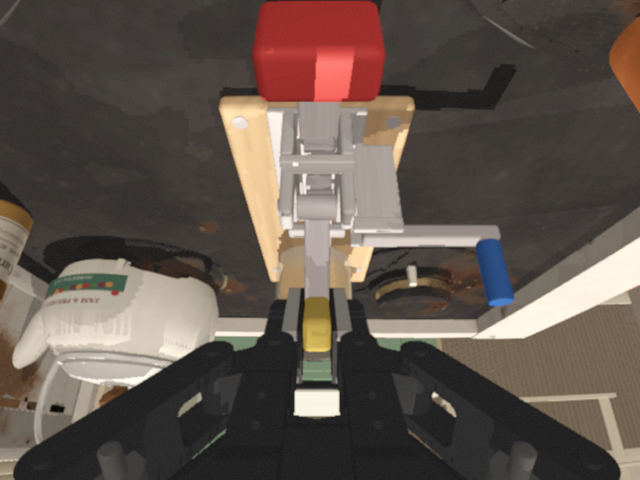

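View pics/c_s3.png

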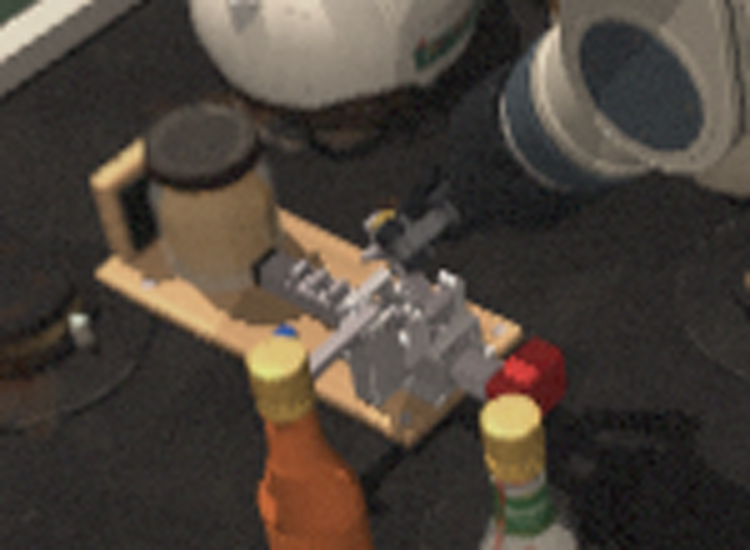

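The move was refused because I miscounted a row, so nothing moved and the tab is still held with the pawl up. I'll send it again.

Request:
jog_arm --moves '[0,0,0,0,0,0,0,0,0,0,0,0,0,0,0,0,0,0,0,0,0,0,0,-0.04,0,0,0,0,0,0,-0.085,0,0,0,0,0.016,0,-0.085,0,0.18,0,0,0.016,0,-0.085,0,0.36,0,0,0.016,0,-0.085,0,0.54,0,0,0.016,0,-0.085,0,0.72,0,0,0.016,0,-0.085,0,0.759,0,0]'

```text
time: 9.45
tcp_pos: [0.5802, 0.229, 0.1618]
eef_rot: [-179.9, -0.5, -87.8]
wrist_force: [0.0, -0.4, 0.1]
gripper_width: 1.001
```

```bash
python3 - <<'E'
from h import *
s,P,Rt=cur(); print(s["time"],P.round(4),s["eef_rot"].round(2),s["wrist_force"].round(1),s["gripper_width"])
im,d,p=snap("wrist","w8"); X=cloud(p,d); hsv=cv2.cvtColor(im,cv2.COLOR_BGR2HSV)
red=((cv2.inRange(hsv,(0,130,60),(6,255,255))|cv2.inRange(hsv,(172,130,60),(180,255,255)))>0)&(abs(X[...,0]-.58)<.04)&(abs(X[...,1]-.228)<.04)&(abs(X[...,2]-.048)<.005)
v,u=np.nonzero(red); W=onplane(p,np.c_[u,v],.048); print(cv2.minAreaRect(W[:,:2].astype(np.float32)))
print(goto(c2w(-.081,0,.027),down(272)))
im2=snap("scene","s4")[0]; crop(im2,160,150,310,260,5,"c_s4")
E
```

```text
9.45 [0.5802 0.229  0.1618] [-179.9    -0.5   -87.83] [ 0.  -0.4  0.1] 1.0010235908125173
((0.5795092582702637, 0.22803895175457), (0.04296146333217621, 0.02188815549015999), 2.2065558433532715)
[0.0012, 0.0001, 0.1344, -0.001, -0.009, 0.003]
```

View pics/w8.png

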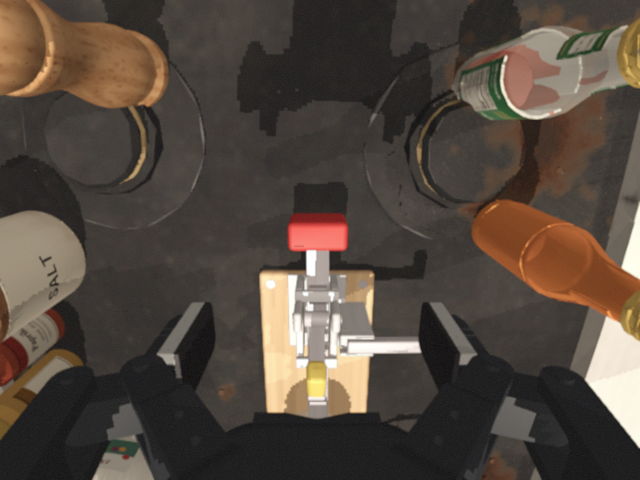

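View pics/c_s4.png

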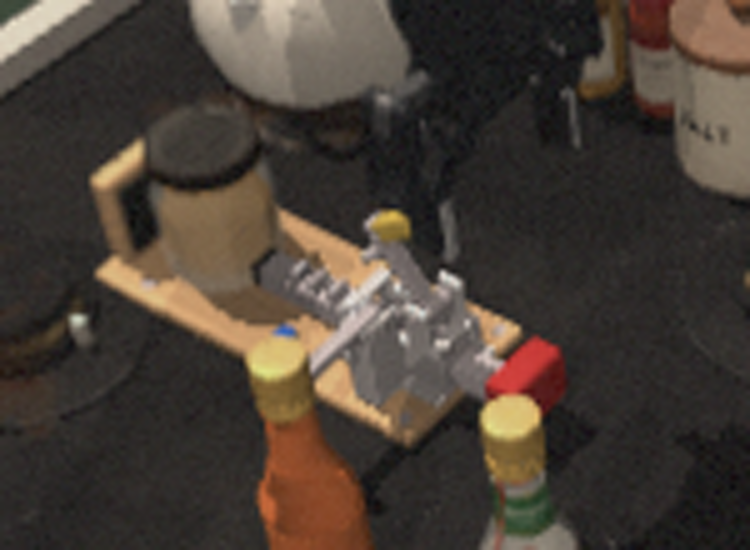

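Request:
jog_arm --moves '[0.001,0,0.045,0,-0.008,0,0,0.001,0,0.09,0,-0.008,0,0,0.001,0,0.12,0,-0.008,0,0,0.001,0,0.134,0,-0.008,0,0,0.001,0,0.134,0,-0.008,0,0,0.001,0,0.134,0,-0.008,0,255,0.001,0,0.134,0,-0.008,0,255,0.001,0,0.134,0,-0.008,0,255,0.001,0,0.134,0,-0.008,0,255]'

```text
time: 10.68
tcp_pos: [0.5807, 0.2269, 0.0283]
eef_rot: [-179.9, 0.1, -87.9]
wrist_force: [-1.7, -0.7, 5.4]
gripper_width: 0.505
```

```bash
python3 - <<'E'
from h import *
s,P,Rt=cur(); print(s["time"],P.round(4),s["eef_rot"].round(2),s["wrist_force"].round(1),s["gripper_width"])
d=CR.apply([-1,0,0])
for L in (.02,.155): print(L,goto(P+L*d,down(272),P,Rt))
E
```

```text
10.675 [0.5807 0.2269 0.0283] [-1.7987e+02  1.3000e-01 -8.7860e+01] [-1.7 -0.7  5.4] 0.5046249871373298
0.02 [0.02, 0.0, -0.0, -0.002, 0.002, 0.002]
0.155 [0.155, 0.0004, -0.0004, -0.002, 0.002, 0.002]
```

Request:
jog_arm --moves '[0.008,0,0,0,0,0,255,0.018,0,0,0,0,0,255,0.03,0,0,0,0,0,255,0.04,0,0,0,0,0,255]'

```text
time: 11.18
tcp_pos: [0.5823, 0.1859, 0.0282]
eef_rot: [-179.9, 0.1, -87.9]
wrist_force: [0.4, 1.0, 0.9]
gripper_width: 0.505
```

Request:
jog_arm --moves '[0.02,0,0,0,0,0,255,0.04,0,0,0,0,0,255,0.06,0,0,0,0,0,255,0.08,0,0,0,0,0,255,0.1,0,0,0,0,0,255,0.115,0,0,0,0,0,255,0.117,0,0,0,0,0,255,0.117,0,0,0,0,0,255]'

```text
time: 12.18
tcp_pos: [0.5866, 0.0691, 0.0279]
eef_rot: [-179.9, 0.1, -87.9]
wrist_force: [-0.4, -0.4, -1.6]
gripper_width: 0.5
```

```bash
python3 - <<'E'
from h import *
s,P,Rt=cur(); print(s["time"],P.round(4),s["eef_rot"].round(2),s["wrist_force"].round(1),s["gripper_width"])
snap("top","t5"); snap("scene","s5"); crop(load("t5")[0],180,210,380,310,4,"c_t5"); crop(load("s5")[0],180,170,380,300,4,"c_s5")
E
```

```text
12.175 [0.5866 0.0691 0.0279] [-1.7988e+02  1.5000e-01 -8.7890e+01] [-0.4 -0.4 -1.6] 0.5002077817055485
```

View pics/c_t5.png

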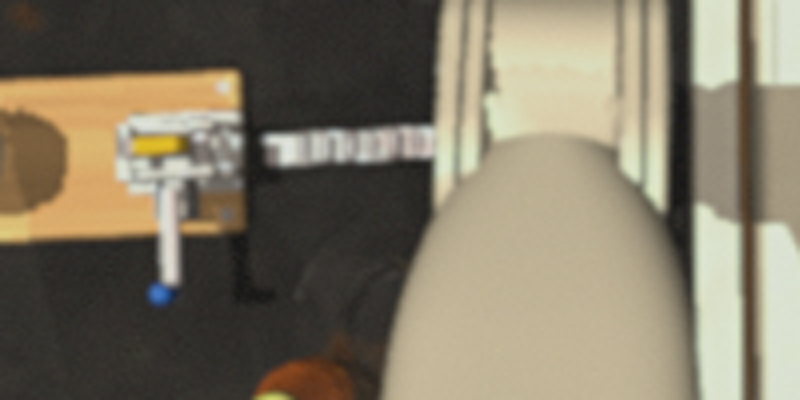

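View pics/c_s5.png

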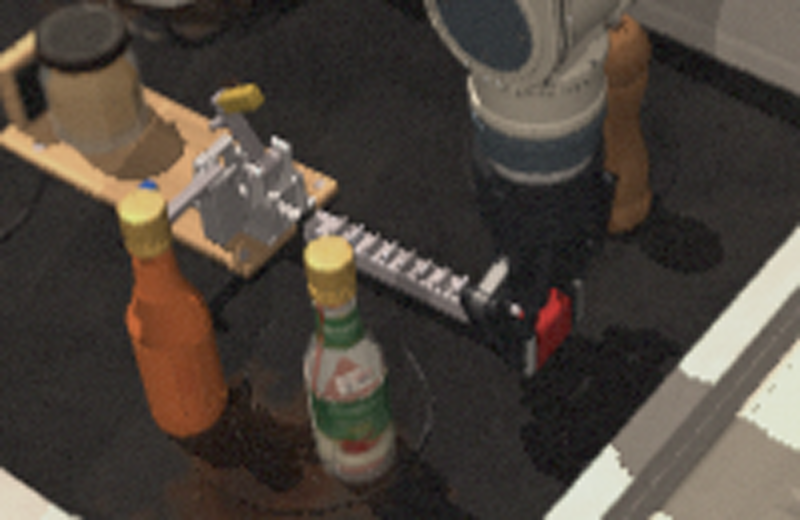

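Request:
jog_arm --moves '[0.005,0,0.006,0,0,0,255,0.005,0,0.011,0,0,0,255,0.005,0,0.0138,0,0,0,255,0.005,0,0.0138,0,0,0,255]'

```text
time: 12.78
tcp_pos: [0.5864, 0.0647, 0.0147]
eef_rot: [-179.9, 0.1, -87.8]
wrist_force: [-4.5, -0.9, 8.0]
gripper_width: 0.505
```

Contact (8 N). Opening now.

Request:
jog_arm --moves '[0,0,0,0,0,0,0,0,0,0,0,0,0,0,0,0,0,0,0,0,0,0,0,0,0,0,0,0,0,0,-0.04,0,0,0,0,0,0,-0.1,0,0,0,0,0,0,-0.15,0,0,0,0,-0.08,0,-0.15,0,0,0,0,-0.08,0,-0.15,0,0,0,0]'

```text
time: 13.9
tcp_pos: [0.5829, 0.1465, 0.1655]
eef_rot: [-179.8, 0.2, -87.7]
wrist_force: [0.6, 0.1, -0.7]
gripper_width: 1.0
```

```bash
python3 - <<'E'
from h import *
s,P,Rt=cur(); print(s["time"],P.round(4),s["eef_rot"].round(2),s["wrist_force"].round(1),s["gripper_width"])
im,d,p=snap("wrist","w9"); X=cloud(p,d); hsv=cv2.cvtColor(im,cv2.COLOR_BGR2HSV)
red=((cv2.inRange(hsv,(0,130,60),(6,255,255))|cv2.inRange(hsv,(172,130,60),(180,255,255)))>0)&(abs(X[...,0]-.586)<.05)&(abs(X[...,2]-.034)<.006)
v,u=np.nonzero(red); W=onplane(p,np.c_[u,v],.034); print(cv2.minAreaRect(W[:,:2].astype(np.float32)),np.median(X[red],0))
# bar: points z>.008, x near, y between handle and clamp
m=(abs(X[...,0]-.58)<.03)&(X[...,1]>.10)&(X[...,1]<.25)&(X[...,2]>.01)&(X[...,2]<.03)
W=X[m]; print(m.sum(),np.percentile(W,[1,50,99],axis=0).round(4)); r=cv2.minAreaRect(W[:,:2].astype(np.float32)); print(r)
l=cv2.fitLine(W[:,:2].astype(np.float32),cv2.DIST_L2,0,.01,.01).ravel(); print(l,np.degrees(np.arctan2(l[1],l[0])))
E
```

```text
13.9 [0.5829 0.1465 0.1655] [-1.7982e+02  1.7000e-01 -8.7740e+01] [ 0.6  0.1 -0.7] 0.9996195106535117
((0.5860067009925842, 0.06679704785346985), (0.043682362884283066, 0.021042650565505028), 2.3747739791870117) [0.58599355 0.06690718 0.03421394]
3585 [[0.57   0.1011 0.015 ]
 [0.5812 0.1662 0.017 ]
 [0.5921 0.248  0.0246]]
((0.5811324119567871, 0.17488355934619904), (0.017676856368780136, 0.15059766173362732), 2.8126375675201416)
[ 0.04976001 -0.9987612   0.5812261   0.16857314] -87.14778
```

View pics/w9.png

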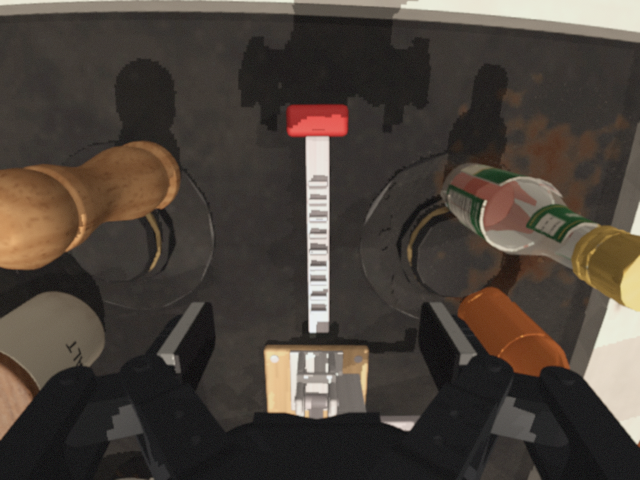

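```bash
python3 - <<'E'
from h import *
print(goto([.46,-.29,.28],down(191.5)))
E
```

```text
[0.4317, 0.1399, -0.1167, 0.0, 0.004, 1.411]
```

Request:
jog_arm --moves '[0,0,-0.06,0,0,0,0,0.04,0.01,-0.11,0,0,0.15,0,0.09,0.03,-0.116,0,0,0.32,0,0.15,0.05,-0.116,0,0,0.5,0,0.21,0.07,-0.116,0,0,0.68,0,0.27,0.09,-0.116,0,0,0.86,0,0.33,0.11,-0.116,0,0,1.04,0,0.39,0.13,-0.116,0,0,1.22,0,0.432,0.14,-0.116,0,0,1.41,0,0.432,0.14,-0.116,0,0,1.41,0]'

```text
time: 15.2
tcp_pos: [0.4586, -0.2936, 0.278]
eef_rot: [179.8, 0.1, -168.9]
wrist_force: [0.6, 0.5, 0.4]
gripper_width: 0.999
```

```bash
python3 - <<'E'
from h import *
s,P,Rt=cur(); print(s["time"],P.round(4),s["eef_rot"].round(2),s["joint_positions"].round(1))
im,d,p=snap("wrist","w10"); X=cloud(p,d); hsv=cv2.cvtColor(im,cv2.COLOR_BGR2HSV)
g=cv2.inRange(hsv,(40,80,30),(85,255,255))>0
W=X[g&(abs(X[...,2]-.012)<.004)]; print(len(W),cv2.minAreaRect(W[:,:2].astype(np.float32)))
W=X[g&(abs(X[...,2]-.004)<.03)]; print(len(W),np.percentile(W[:,2],[5,50,95]),cv2.minAreaRect(W[:,:2].astype(np.float32)))
W=X[(abs(X[...,2]-.048)<.006)&(abs(X[...,0]-.42)<.1)&(abs(X[...,1]+.3)<.1)]; print(len(W),W.mean(0),cv2.minAreaRect(W[:,:2].astype(np.float32)))
E
```

```text
15.2 [ 0.4586 -0.2936  0.278 ] [ 1.7978e+02  7.0000e-02 -1.6885e+02] [-41.6  13.9   5.2  81.4   0.2 -52.7]
1139 ((0.4877029061317444, -0.29797500371932983), (0.21306730806827545, 0.12354627251625061), 11.419039726257324)
17212 [0.00229837 0.00368209 0.01139268] ((0.4855997860431671, -0.300193727016449), (0.2365344613790512, 0.12671606242656708), 11.678587913513184)
2436 [ 0.41291822 -0.31344192  0.0480369 ] ((0.41125690937042236, -0.31347066164016724), (0.08195538818836212, 0.06864669919013977), 11.908788681030273)
```

View pics/w10.png

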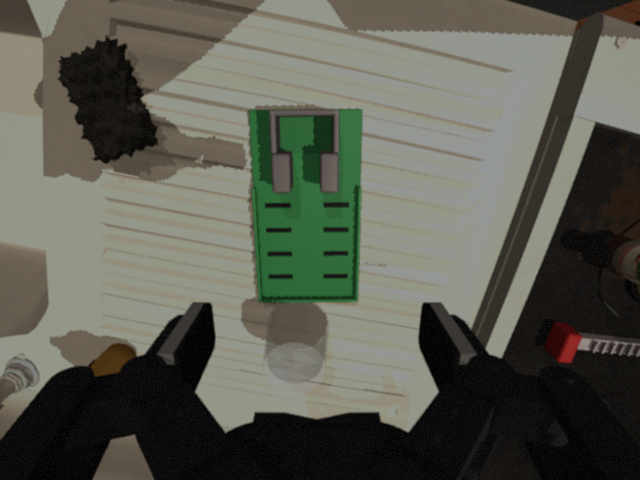

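```bash
python3 - <<'E'
from h import *
im,d,p=load("w10"); X=cloud(p,d); hsv=cv2.cvtColor(im,cv2.COLOR_BGR2HSV)
crop(im,240,95,370,310,3,"c_w10")
m=(abs(X[...,2]-.048)<.005)&(abs(X[...,0]-.42)<.09)&(abs(X[...,1]+.31)<.08)
v,u=np.nonzero(m); W=onplane(p,np.c_[u,v],.048)
for yaw in (11.0,11.7,12.2):
    Q=R.from_euler("z",yaw,degrees=True).inv().apply(W-[.4818,-.2989,0])
    e=lambda a:np.percentile(a,[0.5,99.5]).round(4)
    blk=(Q[:,0]>-.065)&(Q[:,0]<-.036); 
    L=Q[blk&(Q[:,1]>0)];Rr=Q[blk&(Q[:,1]<0)]
    th=(Q[:,0]>-.105)&(Q[:,0]<-.078); L2=Q[th&(Q[:,1]>0)];R2=Q[th&(Q[:,1]<0)]
    print(yaw,"x",e(Q[:,0]),"slot L",e(L[:,1]),"R",e(Rr[:,1]),"pocket L",e(L2[:,1]),"R",e(R2[:,1]), "blk front",e(L[:,0]))
    # slope of inner/outer edges
    for nm,S in (("L",Q[Q[:,1]>0]),("R",Q[Q[:,1]<0])):
        out=[]
        for a in np.arange(-.105,-.035,.01):
            k=S[abs(S[:,0]-a)<.005,1]; out.append((k.min().round(4),k.max().round(4)) if len(k) else None)
        print(nm,[tuple(map(float,o)) if o else None for o in out])
# front wall edge x of backs
g=(cv2.inRange(hsv,(40,80,30),(85,255,255))>0)&(X[...,2]<.03)&(X[...,2]>-.01)
v,u=np.nonzero(g); G=onplane(p,np.c_[u,v],.012); Q=R.from_euler("z",11.5,degrees=True).inv().apply(G-[.4818,-.2989,0]); 
for a in (-.02,.0,.03,.06,.09):
    k=Q[abs(Q[:,0]-a)<.004]; print(a,np.percentile(k[:,1],[1,99]).round(4))
print(np.percentile(Q[:,0],[.3,99.7]))
# glass
gl=X[(X[...,2]>.085)&(X[...,2]<.1)&(abs(X[...,0]-.63)<.06)&(abs(X[...,1]+.28)<.06)]; print(len(gl), gl.mean(0) if len(gl) else None, gl.min(0) if len(gl) else None)
E
```

```text
11.0 x [-0.1125 -0.0324] slot L [0.0145 0.033 ] R [-0.0345 -0.0156] pocket L [0.0269 0.0329] R [-0.0353 -0.0288] blk front [-0.0648 -0.0366]
L [(0.0008, 0.0328), (0.027, 0.0329), (0.0271, 0.0322), (0.0155, 0.0323), (0.0145, 0.0326), (0.0146, 0.0328), (0.0146, 0.033)]
R [(-0.0352, -0.0002), (-0.0353, -0.0294), (-0.0349, -0.0288), (-0.035, -0.0173), (-0.0345, -0.0163), (-0.0346, -0.0155), (-0.0342, -0.0157)]
11.7 x [-0.1128 -0.0321] slot L [0.0151 0.0335] R [-0.0338 -0.0149] pocket L [0.0282 0.0341] R [-0.0341 -0.0278] blk front [-0.0646 -0.0363]
L [(0.0002, 0.034), (0.0282, 0.0341), (0.0282, 0.0332), (0.0164, 0.0332), (0.0153, 0.0333), (0.0152, 0.0334), (0.0152, 0.0335)]
R [(-0.034, -0.0008), (-0.0341, -0.0282), (-0.0339, -0.0277), (-0.034, -0.0164), (-0.0338, -0.0155), (-0.0339, -0.0148), (-0.0337, -0.0151)]
12.2 x [-0.1128 -0.032 ] slot L [0.0155 0.0338] R [-0.0334 -0.0144] pocket L [0.0289 0.0349] R [-0.0333 -0.027 ] blk front [-0.0644 -0.0361]
L [(0.0001, 0.0349), (0.029, 0.0349), (0.029, 0.0339), (0.017, 0.0339), (0.0158, 0.0339), (0.0157, 0.0338), (0.0155, 0.0338)]
R [(-0.0331, -0.0008), (-0.0332, -0.0273), (-0.0332, -0.027), (-0.0333, -0.0158), (-0.0333, -0.0142), (-0.0333, -0.0143), (-0.0334, -0.0147)]
-0.02 [-0.0605  0.0597]
0.0 [-0.0606  0.0591]
0.03 [-0.0599  0.0599]
0.06 [-0.0606  0.0596]
0.09 [-0.0599  0.0594]
[-0.11321008  0.11141407]
2636 [ 0.63213724 -0.2828339   0.08839378] [ 0.59991286 -0.31691935  0.08502602]
```

View pics/c_w10.png

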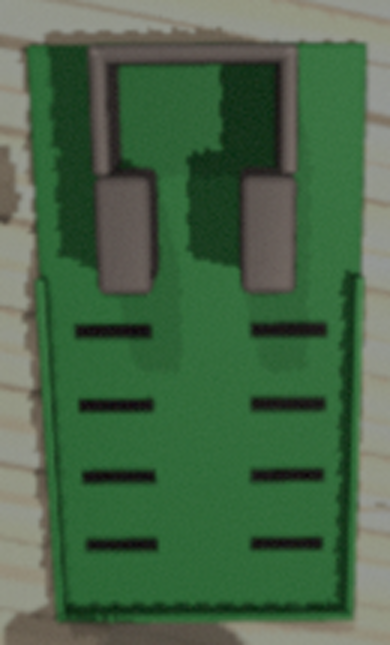

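```bash
python3 - <<'E'
from h import *
print(goto([.582,.1557,.16],down(272.6)))
E
```

```text
[-0.2086, 0.4142, 0.1203, 0.002, 0.004, -1.418]
```

Request:
jog_arm --moves '[-0.028,0.055,0,0,0,-0.18,0,-0.056,0.11,0,0,0,-0.36,0,-0.083,0.165,0,0,0,-0.54,0,-0.11,0.22,0,0,0,-0.72,0,-0.14,0.275,0,0,0,-0.9,0,-0.167,0.33,0.02,0,0,-1.08,0,-0.195,0.385,0.05,0,0,-1.26,0,-0.2086,0.414,0.09,0,0,-1.418,0,-0.2086,0.414,0.12,0,0.004,-1.418,0,-0.2086,0.414,0.12,0,0.004,-1.418,0]'

```text
time: 16.5
tcp_pos: [0.58, 0.1568, 0.1582]
eef_rot: [179.6, 0.1, -87.2]
wrist_force: [-0.1, -0.7, 0.2]
gripper_width: 1.004
```

```bash
python3 - <<'E'
from h import *
s,P,Rt=cur(); print(s["time"],P.round(4),s["eef_rot"].round(2))
im,d,p=snap("wrist","w11"); X=cloud(p,d); hsv=cv2.cvtColor(im,cv2.COLOR_BGR2HSV)
red=((cv2.inRange(hsv,(0,130,60),(6,255,255))|cv2.inRange(hsv,(172,130,60),(180,255,255)))>0)&(abs(X[...,0]-.586)<.05)&(abs(X[...,2]-.034)<.006)
v,u=np.nonzero(red); W=onplane(p,np.c_[u,v],.034); print(cv2.minAreaRect(W[:,:2].astype(np.float32)))
m=(abs(X[...,0]-.58)<.03)&(X[...,1]>.085)&(X[...,1]<.262)&(X[...,2]>.01)&(X[...,2]<.03)
W=X[m]; l=cv2.fitLine(W[:,:2].astype(np.float32),cv2.DIST_L2,0,.01,.01).ravel(); print(W[:,1].max(),cv2.minAreaRect(W[:,:2].astype(np.float32)),l)
print(goto([.582,.1557,.0145],down(272.6)))
E
```

```text
16.5 [0.58   0.1568 0.1582] [ 1.7963e+02  7.0000e-02 -8.7200e+01]
((0.5860419273376465, 0.06719724088907242), (0.04384775087237358, 0.02140040509402752), 2.8198602199554443)
0.2559366903736946 ((0.5811138153076172, 0.1704607754945755), (0.01804228685796261, 0.1713927537202835), 2.7457640171051025) [ 0.04795555 -0.99884945  0.5815506   0.16206685]
[0.0008, -0.0014, 0.1456, 0.003, 0.001, 0.002]
```

View pics/w11.png

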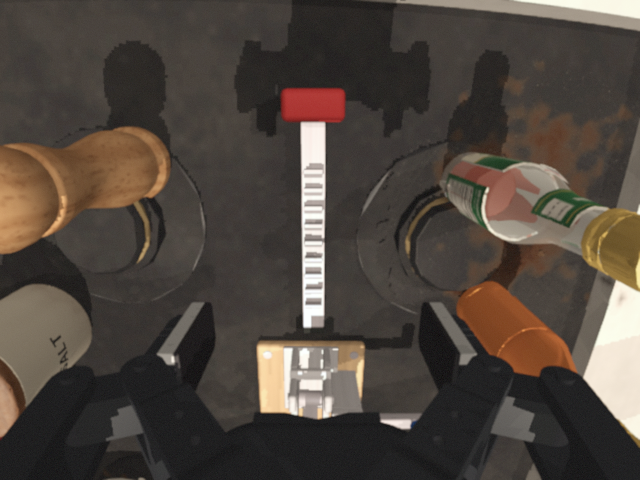

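Request:
jog_arm --moves '[0.001,-0.001,0.045,0.003,0,0.002,0,0.001,-0.001,0.09,0.004,0,0.002,0,0.001,-0.001,0.13,0.004,0,0.002,0,0.001,-0.001,0.1445,0.004,0,0.002,0,0.001,-0.001,0.1445,0.004,0,0.002,0,0.001,-0.001,0.1445,0.004,0,0.002,255,0.001,-0.001,0.1445,0.004,0,0.002,255,0.001,-0.001,0.1445,0.004,0,0.002,255,0.001,-0.001,0.1445,0.004,0,0.002,255,0.001,-0.001,0.1445,0.004,0,0.002,255]'

```text
time: 17.8
tcp_pos: [0.5821, 0.1556, 0.0163]
eef_rot: [-179.9, 0.1, -87.4]
wrist_force: [-0.9, 0.2, 6.7]
gripper_width: 0.189
```

```bash
python3 - <<'E'
from h import *
s,P,Rt=cur(); print(s["time"],P.round(4),s["eef_rot"].round(2),s["wrist_force"].round(1),s["gripper_width"])
snap("wrist","w12")
E
```

```text
17.8 [0.5821 0.1556 0.0163] [-1.799e+02  9.000e-02 -8.738e+01] [-0.9  0.2  6.7] 0.188830818417727
```

View pics/w12.png

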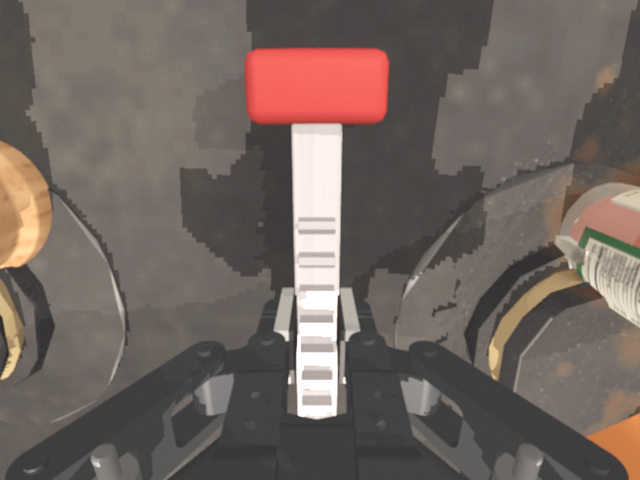

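Request:
jog_arm --moves '[0,0,-0.02,0,0,0,255,0,0,-0.06,0,0,0,255,0,0,-0.11,0,0,0,255,0,0,-0.16,0,0,0,255,0,0,-0.21,0,0,0,255,0,0,-0.23,0,0,0,255,0,0,-0.23,0,0,0,255]'

```text
time: 18.73
tcp_pos: [0.5821, 0.1553, 0.2475]
eef_rot: [-179.8, 0.1, -87.4]
wrist_force: [0.4, -0.1, -2.3]
gripper_width: 0.189
```

```bash
python3 - <<'E'
from h import *
s,P,Rt=cur(); print(s["time"],P.round(4),s["eef_rot"].round(2),s["wrist_force"].round(1),s["gripper_width"])
im,d,p=snap("wrist","w13"); X=cloud(p,d); hsv=cv2.cvtColor(im,cv2.COLOR_BGR2HSV)
red=((cv2.inRange(hsv,(0,130,60),(6,255,255))|cv2.inRange(hsv,(172,130,60),(180,255,255)))>0)
Q=Rt.inv().apply(X[red]-P); Q=Q[(abs(Q[:,2])<.05)&(abs(Q[:,1])<.05)]
t=Q[Q[:,2]<np.percentile(Q[:,2],60)]
print("handle in tool",len(Q),np.percentile(Q,[2,50,98],axis=0).round(4))
print(goto([.4818,-.2989,.25],down(191.6)))
E
```

```text
18.725 [0.5821 0.1553 0.2475] [-1.7975e+02  1.0000e-01 -8.7380e+01] [ 0.4 -0.1 -2.3] 0.18881796329336684
handle in tool 10444 [[ 0.0782 -0.0203 -0.0193]
 [ 0.0886  0.0001 -0.0178]
 [ 0.0989  0.0205 -0.0147]]
[0.4491, 0.1204, -0.0049, -0.0, 0.003, 1.414]
```

View pics/w13.png

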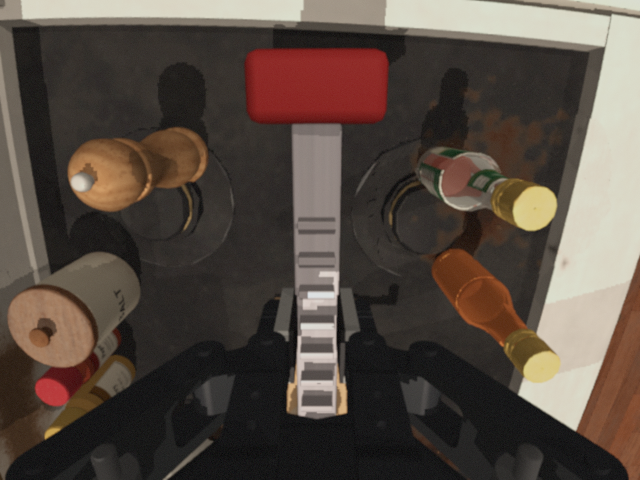

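The bar is held level: in the tool frame its handle is at (0.0886, 0.000). I'll carry it to above the tray.

Request:
jog_arm --moves '[0.05,0.013,-0.004,0,0,0.16,255,0.1,0.027,-0.004,0,0,0.32,255,0.15,0.04,-0.004,0,0,0.48,255,0.2,0.053,-0.004,0,0,0.64,255,0.25,0.067,-0.004,0,0,0.8,255,0.3,0.08,-0.004,0,0,0.96,255,0.35,0.094,-0.004,0,0,1.12,255,0.4,0.107,-0.004,0,0,1.28,255,0.449,0.12,-0.004,0,0,1.414,255,0.449,0.12,-0.004,0,0,1.414,255]'

```text
time: 20.02
tcp_pos: [0.4808, -0.3015, 0.2464]
eef_rot: [179.8, -0.0, -168.7]
wrist_force: [0.1, -0.4, -2.1]
gripper_width: 0.187
```

```bash
python3 - <<'E'
from h import *
s,P,Rt=cur(); print(s["time"],P.round(4),s["eef_rot"].round(2),s["wrist_force"].round(1),s["gripper_width"])
print(goto([.4818,-.2989,.10],down(191.6)))
E
```

```text
20.025 [ 0.4808 -0.3015  0.2464] [ 1.7978e+02 -3.0000e-02 -1.6872e+02] [ 0.1 -0.4 -2.1] 0.18724245831472408
[-0.0015, 0.0019, 0.1464, 0.004, -0.001, -0.006]
```

Request:
jog_arm --moves '[-0.0015,0.002,0.04,0.004,0,-0.006,255,-0.0015,0.002,0.08,0.004,0,-0.006,255,-0.0015,0.002,0.12,0.004,0,-0.006,255,-0.0015,0.002,0.146,0.004,0,-0.006,255,-0.0015,0.002,0.146,0.004,0,-0.006,255,-0.0015,0.002,0.146,0.004,0,-0.006,255]'

```text
time: 20.78
tcp_pos: [0.482, -0.2984, 0.1009]
eef_rot: [-180.0, -0.0, -168.3]
wrist_force: [-0.4, -0.1, -2.2]
gripper_width: 0.196
```

```bash
python3 - <<'E'
from h import *
s,P,Rt=cur(); print(s["time"],P.round(4),s["eef_rot"].round(2),s["wrist_force"].round(1))
im,d,p=snap("wrist","w14"); X=cloud(p,d); hsv=cv2.cvtColor(im,cv2.COLOR_BGR2HSV)
red=((cv2.inRange(hsv,(0,130,60),(6,255,255))|cv2.inRange(hsv,(172,130,60),(180,255,255)))>0)
Q=Rt.inv().apply(X[red]-P); Q=Q[(abs(Q[:,2])<.05)&(abs(Q[:,1])<.05)]
print("handle in tool",len(Q),np.percentile(Q,[2,50,98],axis=0).round(4))
m=(abs(X[...,2]-.048)<.005)&(abs(X[...,0]-.42)<.09)&(abs(X[...,1]+.31)<.08)
v,u=np.nonzero(m); W=onplane(p,np.c_[u,v],.048); Q=R.from_euler("z",11.7,degrees=True).inv().apply(W-[.4818,-.2989,0])
for nm,S in (("L",Q[Q[:,1]>0]),("R",Q[Q[:,1]<0])):
    print(nm,[(k.min().round(4),k.max().round(4)) for a in np.arange(-.105,-.035,.01) for k in [S[abs(S[:,0]-a)<.005,1]] if len(k)],S[:,0].min(),S[:,0].max())
print(goto([.4818,-.2989,.019],down(191.7)))
E
```

```text
20.775 [ 0.482  -0.2984  0.1009] [-1.7998e+02 -2.0000e-02 -1.6832e+02] [-0.4 -0.1 -2.2]
handle in tool 10199 [[ 0.0789 -0.0198 -0.0193]
 [ 0.0892  0.0004 -0.0178]
 [ 0.0992  0.0204 -0.0153]]
L [(np.float64(0.0158), np.float64(0.0333)), (np.float64(0.0148), np.float64(0.0336)), (np.float64(0.0145), np.float64(0.0336)), (np.float64(0.0147), np.float64(0.0335))] -0.11296703138034567 -0.03214732216196431
R [(np.float64(-0.0339), np.float64(-0.0325)), (np.float64(-0.0338), np.float64(-0.0337)), (np.float64(-0.0337), np.float64(-0.032)), (np.float64(-0.0336), np.float64(-0.0158)), (np.float64(-0.0338), np.float64(-0.0149)), (np.float64(-0.0338), np.float64(-0.0148)), (np.float64(-0.0338), np.float64(-0.0148))] -0.11298304539376675 -0.032168624242463
[0.0005, 0.0, 0.0824, -0.001, 0.0, -0.001]
```

View pics/w14.png

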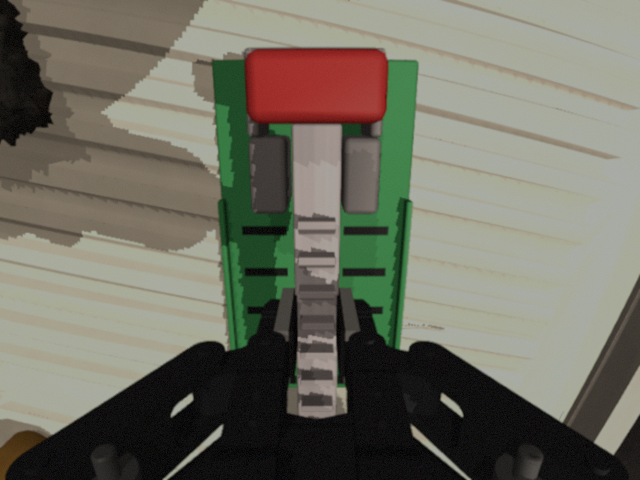

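Request:
jog_arm --moves '[0.0005,0,0.02,0,0,0,255,0.0005,0,0.04,0,0,0,255,0.0005,0,0.055,0,0,0,255,0.0005,0,0.068,0,0,0,255,0.0005,0,0.077,0,0,0,255,0.0005,0,0.081,0,0,0,255,0.0005,0,0.0815,0,0,0,255,0.0005,0,0.0815,0,0,0,255]'

```text
time: 21.82
tcp_pos: [0.482, -0.2991, 0.0202]
eef_rot: [-179.9, 0.0, -168.3]
wrist_force: [-0.3, 1.2, -1.6]
gripper_width: 0.19
```

```bash
python3 - <<'E'
from h import *
s,P,Rt=cur(); print(s["time"],P.round(4),s["eef_rot"].round(2),s["wrist_force"].round(1))
im,d,p=snap("wrist","w15")
E
```

```text
21.825 [ 0.482  -0.2991  0.0202] [-1.7991e+02  4.0000e-02 -1.6834e+02] [-0.3  1.2 -1.6]
```

View pics/w15.png

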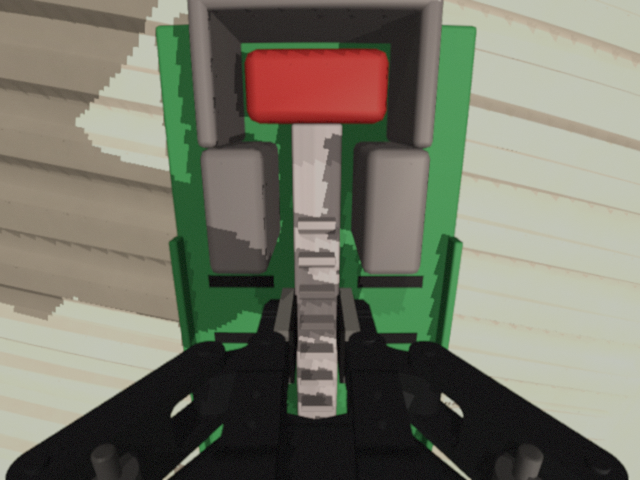

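Request:
jog_arm --moves '[0,0,0.001,0,0,0,255,0,0,0.001,0,0,0,255,0,0,0.001,0,0,0,140,0,0,0.001,0,0,0,140,0,0,0.001,0,0,0,140,0,0,-0.03,0,0,0,140,0,0,-0.08,0,0,0,140,0,0,-0.14,0,0,0,140,0,0,-0.18,0,0,0,140,0,0,-0.18,0,0,0,140]'

```text
time: 23.12
tcp_pos: [0.4829, -0.2997, 0.2037]
eef_rot: [-179.6, 0.3, -168.3]
wrist_force: [0.7, -0.6, -1.8]
gripper_width: 0.453
```

```bash
python3 - <<'E'
from h import *
s,P,Rt=cur(); print(s["time"],P.round(4),s["wrist_force"].round(1),s["gripper_width"])
im,d,p=snap("wrist","w16"); X=cloud(p,d); hsv=cv2.cvtColor(im,cv2.COLOR_BGR2HSV)
red=((cv2.inRange(hsv,(0,130,60),(6,255,255))|cv2.inRange(hsv,(172,130,60),(180,255,255)))>0)&(abs(X[...,2]-.037)<.006)
v,u=np.nonzero(red); W=onplane(p,np.c_[u,v],.037); print("handle",cv2.minAreaRect(W[:,:2].astype(np.float32)),np.median(X[red],0))
T=R.from_euler("z",11.7,degrees=True); print("bay",np.array([.4818,-.2989,0])+T.apply([-.089,0,0]))
Q=T.inv().apply(X.reshape(-1,3)-[.4818,-.2989,0]); b=(abs(Q[:,1])<.012)&(Q[:,0]>-.07)&(Q[:,0]<.11)&(Q[:,2]>.01)&(Q[:,2]<.04)
B=Q[b]; print("bar y centre/extent",np.percentile(B[:,0],[.5,99.5]),np.percentile(B[:,1],[1,50,99]))
for a in (-.06,-.055,.085,.09,.095): k=B[abs(B[:,0]-a)<.003]; print(a,np.median(k[:,2]) if len(k) else None)
snap("top","t6"); snap("scene","s6")
E
```

```text
23.125 [ 0.4829 -0.2997  0.2037] [ 0.7 -0.6 -1.8] 0.45316220667867624
handle ((0.39480504393577576, -0.3167029321193695), (0.020475106313824654, 0.04226918891072273), 11.656471252441406) [ 0.39462828 -0.31671427  0.03728936]
bay [ 0.39464917 -0.31694807  0.        ]
bar y centre/extent [-0.06954437  0.10915779] [-0.00841941  0.00064187  0.00920076]
-0.06 0.019466641872966706
-0.055 0.019348431556136414
0.085 0.019608476831636246
0.09 0.019794171477729383
0.095 0.019532630744106022
```

View pics/w16.png

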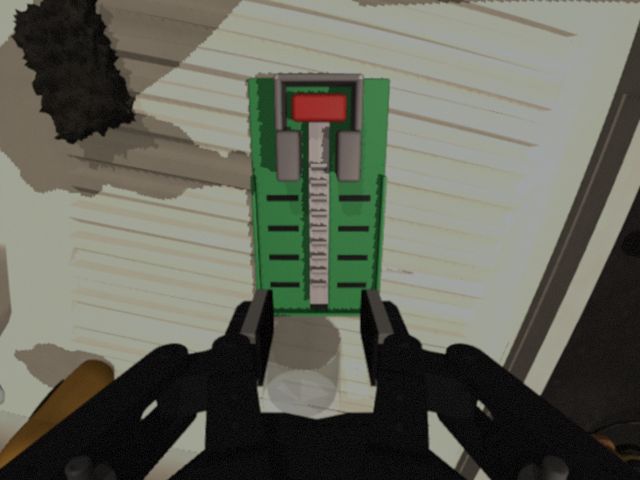

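View pics/s6.png

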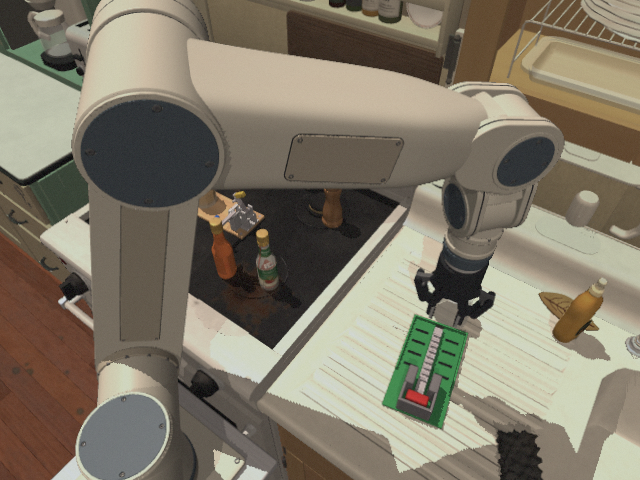

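```bash
python3 - <<'E'
from h import *
i0,d0,p=load("top0"); i1,d1,_=load("t6"); A=cloud(p,d0);B=cloud(p,d1)
for n,c,z in (("mill",(.72,.111),.13),("jar",(.572,.447),.08),("sauce",(.46,.112),.15),("glass",(.632,-.28),.08)):
    f=lambda X:X[(abs(X[...,0]-c[0])<.05)&(abs(X[...,1]-c[1])<.05)&(X[...,2]>z)&(X[...,2]<.2)]
    a,b=f(A),f(B); print(n,len(a),a.mean(0).round(4) if len(a) else 0,len(b),b.mean(0).round(4) if len(b) else 0)
from bench import bot
print(bot.hand_in())
E
```

```text
mill 374 [0.7248 0.1183 0.1527] 373 [0.7248 0.1182 0.1524]
jar 623 [0.5735 0.4514 0.0955] 624 [0.5733 0.4514 0.0956]
sauce 128 [0.4571 0.1185 0.1821] 128 [0.4572 0.1184 0.1825]
glass 674 [ 0.6329 -0.2788  0.0879] 670 [ 0.6329 -0.279   0.0879]
the job is handed in; nothing more can be done
None
```

The bar is lying in the green tray with its red handle in the grey bay, and I handed the job in at about 23 s of the 72 s allowed; hand-in reports no verdict.

- **Clamp:** I slid the keeper bolt back 34 mm and swung the pawl up about 1 rad, where it stayed.
- **Hob:** I drew the bar out until its nose was about 50 mm clear of the clamp's origin (37 mm was needed), then laid it flat on the hob and let go.
- **Tray:** I took the bar again by its toothed middle and lowered it into the tray.

**Last checks**
- The handle centre was within about 1 mm of where it belongs, and the bar within about 1 mm of the tray's centre line.
- The top of the bar measured the same height at both ends, so it lies flat. The fingers were about 180 mm above it.
- The jar, mill, sauce bottle and tumbler had moved less than 1 mm between the first and last top views.

One move call was refused because I miscounted a row; nothing moved, and I sent it again. No check failed or disagreed.

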